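# Load the inspection microscope and set it to its scanning position

## Robot

A 6-joint arm with a two-finger parallel gripper is mounted at the origin on the work surface. World frame = base frame: x ahead of the robot, y to its left, z up, the work surface at z = 0. Lengths are in m, angles in rad, forces in N, time in s.
With the tool pointing down it reaches from about 0.375 to 0.975 m from the base axis. Payload 3.8 kg.
Tool frame: the origin (TCP) lies midway between the tips of the shut fingers; the grasp point (between the pads) lies 19 mm behind it; y points along the fingers, x is the direction in which the jaws open and shut, and the axes are right-handed (so a half turn about y gives the same grasp; the last joint's range is limited). The gripper opens to 88 mm and grips with 3 to 60 N. Pads are 18 mm wide; open, the fingers measure 123 mm over their backs; the gripper's body (75 mm by 187 mm) begins 45 mm behind the grasp point.
Start: joints at [1.16, 0.264, 1.604, -0, 1.274, -0.037], TCP at [0.246, 0.628, 0.239] pointing down, gripper open.
Joint ranges: [-2.63, 2.63], [-0.94, 2.18], [0.31, 2.57], [-1.31, 4.45], [0, 2.66], [-2.55, 2.55]. Speed limits (rad/s): [2.57, 2.57, 3.14, 3.14, 3.14, 3.14].

## Interface

Orientations are given as a unit quaternion [w, x, y, z].
In Python, from plant import telemetry, viewer, manip gives the robot as it stands.
- The arm moves only by the tool jog_arm, never from a script. Its argument "increments" is a list of rows, each a list of 6 numbers: the shift along the tool's x, y, z each as a share of 15 cm, from -1 to 1, then the turn, a rotation vector about the tool's x, y, z each as a share of 4 degrees, from -1 to 1. A call has exactly 8 rows; each row shifts and turns the commanded pose from where the row before left it, along the tool's axes as they then stand; what a row does not reach is not made up. A row lasts 1/12 s, in which the tool goes at most 41.7 mm and 7.16 degrees, less where a joint would pass 70% of its speed; a pose out of reach is approached as far as the arm can. A call with a number of a shift or a turn outside -1 to 1 is refused whole. A call with a gripper value outside its range is refused whole. "fingers" is the closure, from -1 (fully open) to 1 (shut), so that 0 is half open, set as the call begins (left out, the last holds). The fingers move at their own pace and stop on an object; the grip force is fixed at half the most. Time passes only in rows, so rows that do not move let the fingers close, or fill a call up. It gives the time, the measured TCP pose, the force and the opening at its end, in the units of the state.
- telemetry.get_state(): the state, without advancing time (a new reading comes with each control period).
- viewer.grab_frame(name): name is "scene" or "top" or "wrist"; returns a dict with "frame" (480x640x3 uint8, red, green, blue), "intrinsics" (3x3 intrinsics, pixels), "rvec" (rotation vector, rad) and "tvec" (3), from world to camera coordinates, as OpenCV has them. Camera axes: x right, y down, z forward; pixel columns grow to the right and rows downward; lengths in m; the calibration is good to about 2 mm. The wrist camera is an equidistant fisheye: a pixel r from the principal point sees the ray r / f radians off the axis. A picture is of the moment at which its call begins. There is no depth.
- manip.job_done(): hands the job in, once; it reports no verdict.
Trained networks look in a picture, given as the dict that the camera call returned (one of the last four; its "shot" number tells which), for a name from the list of things; names that differ only in an ending like _2 or _b are one class to them, and where a whole thing is asked for, a point or a joint stands for the part that bears it (a point fixed in the world has none). Each returns a list of dicts, best first, with "score" (0 to 1); they miss things now and then, are a little off and sometimes report something else, mostly with a low value. They report only what shows in the picture. A call takes as long as a camera call. They do not tell look-alikes from the thing itself.
- viewer.boxes_of(query, picture): "xyz" ([x, y, z] in m, in the coordinates of the camera as it stood for that picture, good to about 4 mm: the middle of the surface that is visible of it).
- viewer.cut_out(query, picture): "pixels" (480x640 bool, what is visible of it).
- viewer.mark_of(query, picture): "xyz" ([x, y, z] in m, in the coordinates of the camera as it stood for that picture, good to about 4 mm: a listed point, or the origin of a listed thing).
The state is a dict: "t": time; "joint_positions": joint angles; "dq": joint speeds; "joint_torque": joint torques, N m; "tool_pos": TCP position; "ee_rot": TCP orientation; "ft_force": force on the tool from outside, world axes, zero at the start; "torque": the same for the moment, N m; "width": opening from 0.0 (shut) to 1.0 (fully open).
Only numpy, scipy, OpenCV 4.12 (cv2) and the standard library are available. Lean on these libraries where they do the work, as an engineer would, in place of code of your own. Each camera call takes 0.05 s, during which the arm holds its last target.

## Task

Set the inspection microscope up for scanning the petri dishes. Put the calibration block that was left on the stage back into its wooden case and lay every petri dish flat on the stage plate, side by side; then wind the stage with the front handwheel until it touches its stop, and only then crank the handwheel on top of the column clockwise, which lowers the head, until the line on its rim first comes round to the fixed pointer. Leave the jar and the lidded pot among the dishes standing where they are.

Things in the scene. Friction and masses are not known exactly. Their poses are not given: they have to be found in the camera images.
- microscope: white inspection microscope, fixed. Bed 220 (x) by 550 mm (y), 45 high, steel ways to 62; origin under its middle on the bench, x away from the robot, y along the stage travel. 42 mm column at x -10, y 220 mm; the head's arm reaches from it to a vertical tube, 56 mm across, at x -10, y 50 mm, from 152 (column wheel at 0) to 276 mm high. Stop: block at x 70, y 108 mm, 99 high, its screw end at y 70
- stage_top (a point): centre of the upper surface of the dark stage plate, 86 mm above the bench, moving with it; axes as the microscope's. The plate is 200 mm (x) by 230 mm (y), 12 mm thick, with a lip 4 mm high and 4 mm thick along its edges. With the stage parked it is at x = 0, y = -155 mm of the microscope
- stage (a joint): travel of the stage along the microscope's +y in m: 0 parked at the -y end, 0.110 with the plate's +y edge against its stop; driven by the front handwheel (16 mm per rad)
- traverse_wheel (a joint): turn of the front handwheel in rad: 0 with the stage parked, 6.875 with the stage on its stop. It grows when the top of the wheel moves towards the microscope's +y (anticlockwise as the robot sees it). Turning takes about 0.15 N m; it stays where it is left
- traverse_hub (a point): centre of the front handwheel, at the microscope's x -158, y 0, 64 mm above the bench. The wheel stands upright, axle along the microscope's x: a steel disc 114 mm across, rim 16 mm thick (x), top 121 mm above the bench; 25 mm free behind the rim down to 62 mm height. Hub 30 mm across, standing 14 mm to the front. Its axes turn with the wheel
- column_wheel (a joint): turn of the column handwheel in rad, growing clockwise seen from above, which lowers the head by 4 mm per rad; range 0 to 7.2, the rim line stands at the fixed pointer at 6.0. Turning takes about 0.15 N m; it stays where it is left
- column_hub (a point): centre of the column handwheel, at the height of its rim's top, 304 mm above the bench. The wheel lies level on top of the column: steel rim 130 mm across, 13 mm wide and 22 mm high, spokes and web low (20 mm below the rim's top), hub 32 mm across, 6 mm lower than the rim: the space between hub and rim is 36 mm wide and 20 mm deep. Its axes turn with the wheel
- rim_line (a point): middle of the dark line across the top of the column handwheel's rim, 58.5 mm from the axle; turns with the wheel
- wheel_pointer (a point): tip of the fixed pointer just outside the column handwheel's rim, on the side away from the robot (microscope's +x), 303 mm above the bench; a bar 6 mm wide, from 71 to 93 mm off the axle, on a thin bracket
- block: calibration block: a steel bar 36 mm (x) by 100 mm (y) by 22 mm high with a glass scale in its top, 250 g; starts on the stage plate; origin at its middle, 11 mm above its underside, z up
- case_in (a point): centre of the padded floor inside the open wooden case, 8 mm above the bench. The case is fixed; inside 108 mm (x) by 148 mm (y), walls 6 mm thick, 30 mm high above the bench; its lid stands open on the +y side, leaning back, up to 120 mm high. y along its long side
- jar: bystander: amber jar, 56 mm across, 60 mm high; origin at its underside
- pot: bystander: white pot with a lid, 64 mm across, 42 mm high; origin at its underside
- dish1: one of up to five closed petri dishes (some may be absent): a flat pale disc, 60 mm across, 18 mm high, plain round side wall, 40 g; origin at its middle, 9 mm above its underside, z up
- dish2: one of up to five closed petri dishes (some may be absent): a flat pale disc, 60 mm across, 18 mm high, plain round side wall, 40 g; origin at its middle, 9 mm above its underside, z up
- dish3: one of up to five closed petri dishes (some may be absent): a flat pale disc, 60 mm across, 18 mm high, plain round side wall, 40 g; origin at its middle, 9 mm above its underside, z up
- dish4: one of up to five closed petri dishes (some may be absent): a flat pale disc, 60 mm across, 18 mm high, plain round side wall, 40 g; origin at its middle, 9 mm above its underside, z up
- dish5: one of up to five closed petri dishes (some may be absent): a flat pale disc, 60 mm across, 18 mm high, plain round side wall, 40 g; origin at its middle, 9 mm above its underside, z up
Mind the look-alikes: they are no part of the job. What is shaped like the part that bears case_in but purple is not meant. Leave any red look-alike of the dish1 alone.

How it is judged:
On the way, in this order (a step that is already met when the one before it is completed fails the run):
1. the calibration block lies in its case and every dish that is present lies flat on the stage plate (x of block in the frame of case_in between -0.05 and 0.05 m and y of block in the frame of case_in between -0.07 and 0.07 m and z of block in the frame of case_in between 0.007 and 0.022 m and x of dish1 in the frame of stage_top between -0.07 and 0.07 m and y of dish1 in the frame of stage_top between -0.085 and 0.085 m and z of dish1 in the frame of stage_top between 0.004 and 0.014 m and angle between the z axis of each of dish1, dish2, dish3, dish4, dish5 and the z axis of stage_top, either way round below 0.1 rad and x of dish2 in the frame of stage_top between -0.07 and 0.07 m and y of dish2 in the frame of stage_top between -0.085 and 0.085 m and z of dish2 in the frame of stage_top between 0.004 and 0.014 m and x of dish3 in the frame of stage_top between -0.07 and 0.07 m and y of dish3 in the frame of stage_top between -0.085 and 0.085 m and z of dish3 in the frame of stage_top between 0.004 and 0.014 m and x of dish4 in the frame of stage_top between -0.07 and 0.07 m and y of dish4 in the frame of stage_top between -0.085 and 0.085 m and z of dish4 in the frame of stage_top between 0.004 and 0.014 m and x of dish5 in the frame of stage_top between -0.07 and 0.07 m and y of dish5 in the frame of stage_top between -0.085 and 0.085 m and z of dish5 in the frame of stage_top between 0.004 and 0.014 m), for 0.3 s.
2. the stage has been wound against its stop (within 2.5 mm) (value of joint stage above 0.1075 m), for 0.2 s.
3. the column handwheel's rim line stands at the fixed pointer (within 0.15 rad) (value of joint column_wheel between 5.85 and 6.15 rad), for 0.2 s.
At the end, for the whole second after the job is handed in: block lying in its case, middle under 22 mm above the floor; each dish present flat on the plate itself, centre within 70 mm (x) and 85 mm (y) of the plate's centre; stage within 2.5 mm of its stop; column handwheel at 6.0 rad within 0.15, rim line at the pointer; dishes and block at rest (all of step 1 and all of step 3 and value of joint stage above 0.1075 m and linear speed of each of dish1, dish2, dish3, dish4, dish5, block below 0.02 m/s); the robot touches nothing.
It fails at once if the jar or the pot is knocked over or shifted by more than 6 cm ((distance of jar from where it was at the start of the episode above 0.06 m or angle between jar's own z axis and vertical above 0.6 rad) or (distance of pot from where it was at the start of the episode above 0.06 m or angle between pot's own z axis and vertical above 0.6 rad)).
Of dish1, dish2, dish3, dish4, dish5 only 3 to 5 are there at a start; the rules pass over those that are not, and their reading is None.
At some moment in a run one of dish1, dish2, dish3, dish4, dish5 may be knocked a few centimetres aside while the robot is not near it.
Once in a run the grip may slacken for a moment while it holds something.
It also fails if it takes over 210 s, if anything falls off the work surface, if the arm or the gripper's body presses on something with over 40 N, if the wrist force passes 120 N, or if a joint passes its speed limit or range.

## Working session

There is one attempt and no reset: what is moved stays moved. The work goes in short steps, Python scripts to look and compute and a tool call to move; the robot and the scene stay as the last step left them, time stands still between calls to the robot, and variables do not carry over. Pictures are saved under pics/ and viewed, and the job is handed in when it is done.

Besides the shell and the picture viewer there is one more tool, called after ">>>" as a command line: name --pt "numbers of a row" for each row, then --argument value for the rest. jog_arm: Moves the arm, as the interface text tells. Its arguments: {"type":"object","properties":{"increments":{"type":"array"},"fingers":{"type":"number"}},"required":["increments"]}

```bash
ls; mkdir -p pics
cat > h.py <<'E'
import numpy as np, cv2
from scipy.spatial.transform import Rotation as R
from plant import telemetry, viewer, manip
def grab(cam,save=None):
    p=viewer.grab_frame(cam)
    if save: cv2.imwrite('pics/'+save+'.png',p['frame'][:,:,::-1])
    return p
def w(p,c):
    Rm=cv2.Rodrigues(np.array(p['rvec'],float))[0]
    return Rm.T@(np.array(c)-np.array(p['tvec']).ravel())
def proj(p,X):
    return cv2.projectPoints(np.array(X,float).reshape(-1,3),np.array(p['rvec'],float),np.array(p['tvec'],float),np.array(p['intrinsics']),None)[0].reshape(-1,2)
def onplane(p,u,v,z):
    Rm=cv2.Rodrigues(np.array(p['rvec'],float))[0];t=np.array(p['tvec']).ravel()
    d=Rm.T@(np.linalg.inv(p['intrinsics'])@np.array([u,v,1.]));o=-Rm.T@t
    return o+d*(z-o[2])/d[2]
E
python3 - <<'E'
from h import *
s=telemetry.get_state();print({k:np.round(v,3) for k,v in s.items()})
for c in ['scene','top']:
    p=grab(c,c+'0')
    print(c,p['tvec'])
    for q in ['dish1','block','case_in','jar','pot','stage_top','traverse_hub','column_hub','rim_line','wheel_pointer','microscope']:
        r=viewer.mark_of(q,p)
        print(q,[(round(d['score'],2),np.round(w(p,d['xyz']),3).tolist(),np.round(proj(p,w(p,d['xyz'])))[0].tolist()) for d in r])
grab('wrist','wrist0')
E
```

```text
pics
{'t': np.float64(0.0), 'joint_positions': array([ 1.16 ,  0.265,  1.605,  0.   ,  1.274, -0.037]), 'dq': array([ 0.   , -0.003,  0.   , -0.001,  0.   ,  0.   ]), 'joint_torque': array([ 2.0000e-03, -5.0211e+01, -3.5688e+01,  7.3000e-02,  2.9000e-02,
       -0.0000e+00]), 'tool_pos': array([0.246, 0.628, 0.237]), 'ee_rot': array([-0.584,  0.585,  0.398, -0.399]), 'ft_force': array([ 1.022, -1.312,  0.08 ]), 'torque': array([-0.028, -0.004,  0.038]), 'width': np.float64(0.999)}
scene [-0.03564524 -0.35509078  1.88910979]
dish1 [(0.77, [0.428, -0.096, 0.007], [258.0, 247.0]), (0.76, [0.544, -0.395, 0.005], [153.0, 269.0]), (0.66, [0.454, -0.384, 0.006], [165.0, 244.0]), (0.61, [0.337, -0.083, 0.009], [267.0, 223.0]), (0.56, [0.381, -0.179, 0.011], [234.0, 231.0])]
block [(0.82, [0.582, -0.045, 0.094], [263.0, 281.0])]
case_in [(0.83, [0.377, 0.298, 0.007], [386.0, 247.0]), (0.57, [0.41, 0.582, 0.006], [478.0, 267.0]), (0.44, [0.582, -0.042, 0.093], [265.0, 281.0])]
jar [(0.85, [0.395, -0.285, -0.001], [201.0, 233.0])]
pot [(0.94, [0.597, -0.295, -0.001], [182.0, 290.0]), (0.64, [0.
[... 1171 characters left out ...]
, 220.0]), (0.47, [0.621, -0.054, 0.088], [392.0, 206.0]), (0.33, [0.614, 0.093, -0.007], [337.0, 214.0])]
stage_top [(0.73, [0.624, -0.054, 0.088], [392.0, 205.0]), (0.47, [0.6, -0.292, 0.001], [474.0, 220.0])]
traverse_hub [(0.94, [0.454, 0.078, 0.063], [341.0, 269.0]), (0.53, [0.58, 0.309, 0.306], [239.0, 203.0]), (0.31, [0.624, -0.054, 0.088], [392.0, 205.0])]
column_hub [(0.64, [0.607, 0.259, 0.306], [262.0, 191.0]), (0.59, [0.582, 0.307, 0.302], [240.0, 203.0])]
rim_line [(0.88, [0.606, 0.258, 0.303], [263.0, 192.0]), (0.63, [0.394, -0.285, -0.003], [473.0, 294.0])]
wheel_pointer [(0.67, [0.652, 0.318, 0.302], [236.0, 172.0])]
microscope [(0.84, [0.612, 0.093, -0.008], [337.0, 215.0])]
```

View pics/scene0.png

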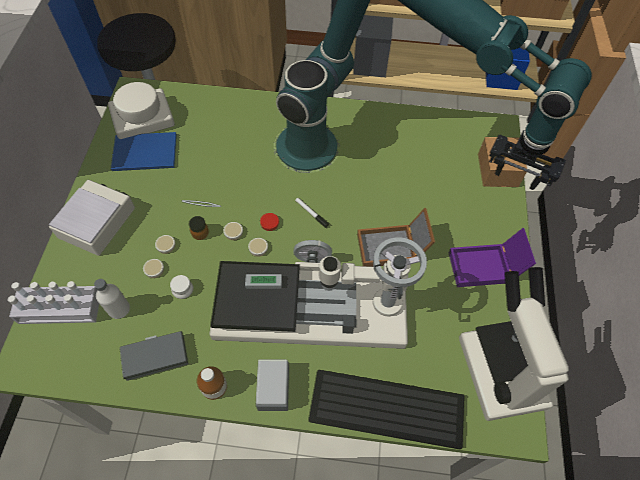

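View pics/top0.png

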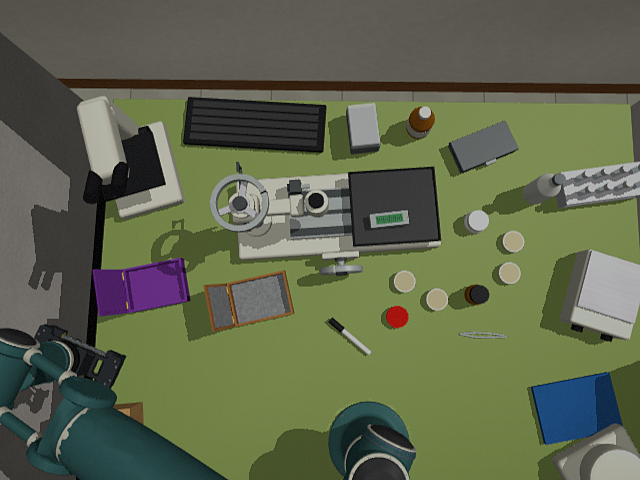

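View pics/wrist0.png

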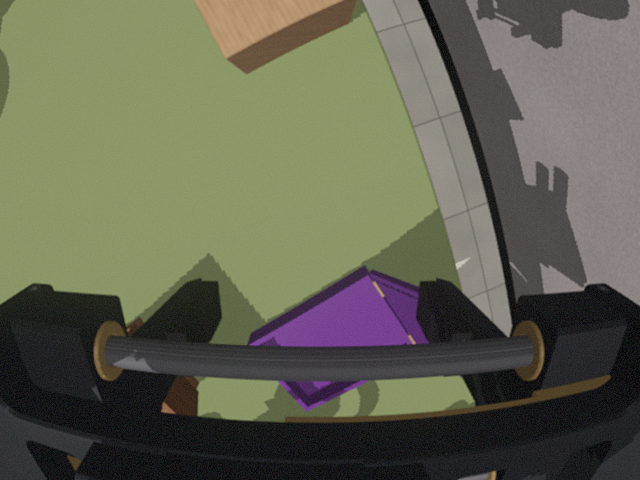

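Run:
```python
from h import *
s=telemetry.get_state();q=s['ee_rot'];print(R.from_quat([q[1],q[2],q[3],q[0]]).as_matrix().round(3))
loc={'microscope':(0,0),'stage_top':(0,-.155),'traverse_hub':(-.158,0),'column_hub':(-.01,.22),'wheel_pointer':(.061,.22)}
A=[];B=[]
for c in ['scene','top']:
    p=grab(c)
    for k,l in loc.items():
        for d in viewer.mark_of(k,p)[:1]:
            x=w(p,d['xyz'])
            A.append(l);B.append(x[:2])
    for qn,z in [('block',.108),('case_in',.03),('stage_top',.088)]:
        for d in viewer.cut_out(qn,p)[:2]:
            m=d['pixels'];v,u=np.nonzero(m)
            P=np.array([onplane(p,a,b,z)[:2] for a,b in zip(u,v)])
            (c0,sz,an)=cv2.minAreaRect((P*1000).astype(np.float32))
            print(c,qn,round(d['score'],2),len(u),np.round(c0),np.round(sz),round(an,1))
    if c=='top':
        f=p['frame'];cv2.imwrite('pics/z1.png',cv2.resize(f[150:260,190:450],None,fx=3,fy=3,interpolation=cv2.INTER_CUBIC)[:,:,::-1])
        cv2.imwrite('pics/z2.png',cv2.resize(f[250:350,190:450],None,fx=3,fy=3,interpolation=cv2.INTER_CUBIC)[:,:,::-1])
A=np.array(A);B=np.array(B);ok=np.ones(len(A),bool)
for _ in range(3):
    a=A[ok]-A[ok].mean(0);b=B[ok]-B[ok].mean(0)
    th=np.arctan2((a[:,0]*b[:,1]-a[:,1]*b[:,0]).sum(),(a*b).sum());C=np.array([[np.cos(th),-np.sin(th)],[np.sin(th),np.cos(th)]])
    t=B[ok].mean(0)-C@A[ok].mean(0);r=np.linalg.norm(B-(A@C.T+t),axis=1);ok=r<.012
    print(np.degrees(th),t,r.round(4))
```

```text
[[ 0.365  0.    -0.931]
 [ 0.931  0.     0.365]
 [ 0.    -1.    -0.   ]]
scene block 0.6 564 [589. -46.] [ 47. 103.] 7.3
scene case_in 0.77 3156 [396. 619.] [156. 284.] 23.7
scene case_in 0.6 1952 [357. 326.] [144. 264.] 27.0
scene stage_top 0.64 5037 [625. -60.] [206. 231.] 4.5
top block 0.65 613 [582. -40.] [ 43. 104.] 4.3
top case_in 0.83 4208 [399. 620.] [130. 257.] 8.3
top case_in 0.77 3672 [369. 328.] [125. 230.] 11.2
top stage_top 0.6 5999 [621. -57.] [202. 231.] 4.6
-7.431680148957824 [0.59073644 0.02039182] [0.0741 0.0925 0.0397 0.0738 0.5295 0.097  0.0396 0.0724 0.0929]
0.0 [nan nan] [nan nan nan nan nan nan nan nan nan]
0.0 [nan nan] [nan nan nan nan nan nan nan nan nan]<stdin>:22: RuntimeWarning: Mean of empty slice.
  ret = um.true_divide(
<stdin>:24: RuntimeWarning: Mean of empty slice.
```

Run:
```python
import numpy as np
A=np.array([(0,0),(0,-.155),(-.158,0),(-.01,.22),(.061,.22)]);B=np.array([(.612,.0915),(.6225,-.057),(.4525,.0775),(.583,.3075),(.651,.3185)])
a=A-A.mean(0);b=B-B.mean(0)
th=np.arctan2((a[:,0]*b[:,1]-a[:,1]*b[:,0]).sum(),(a*b).sum());C=np.array([[np.cos(th),-np.sin(th)],[np.sin(th),np.cos(th)]])
t=B.mean(0)-C@A.mean(0);print(np.degrees(th),t,(A@C.T+t-B).round(4))
```

```text
5.038025894451561 [0.61052289 0.09269949] [[-0.0015  0.0012]
 [ 0.0016 -0.0047]
 [ 0.0006  0.0013]
 [-0.0018  0.0035]
 [ 0.001  -0.0013]]
```

View pics/z1.png

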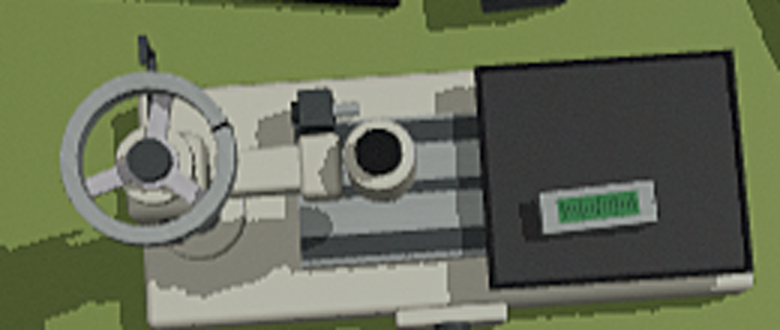

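View pics/z2.png

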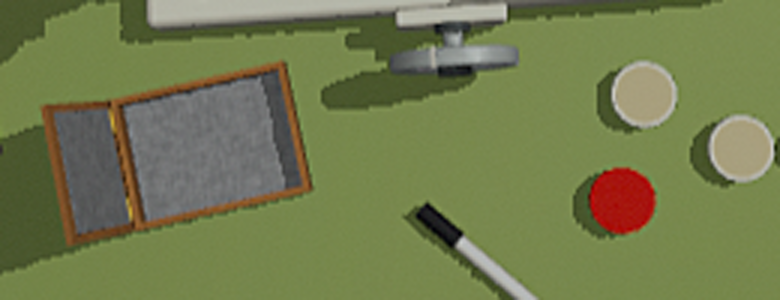

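```bash
cat > plan.py <<'E'
import sys
from h import *
from scipy.linalg import logm,expm
def T(pos,rot):
    M=np.eye(4);M[:3,:3]=rot;M[:3,3]=pos;return M
def cur():
    s=telemetry.get_state();q=s['ee_rot'];return T(s['tool_pos'],R.from_quat([q[1],q[2],q[3],q[0]]).as_matrix()),s
def down(yaw,tilt=None):
    y=np.radians(yaw);X=np.array([np.cos(y),np.sin(y),0]);Y=np.array([0,0,-1.]);return np.c_[X,Y,np.cross(X,Y)]
def row(A,B,n):
    D=np.linalg.inv(A)@B;L=np.real(logm(D))/n;E=expm(L)
    rv=R.from_matrix(E[:3,:3]).as_rotvec(degrees=True)/4
    return np.r_[E[:3,3]/.15,rv]
def plan(wps,A=None):
    # wps: list of (pos, rot, n)
    if A is None: A=cur()[0]
    for pos,rot,n in wps:
        B=T(pos,rot);r=row(A,B,n);print(n,'x',r.round(3).tolist(),'' if np.linalg.norm(r[:3])<.278 and abs(r[3:]).max()<1 else '  TOOFAST %.2f %.2f'%(np.linalg.norm(r[:3])/.278,abs(r[3:]).max()));A=B
E
python3 - <<'E'
from plan import *
plan([([.40,.25,.32],down(30),11),([.5835,-.043,.2],down(5.5),9)])
E
```

```text
11 x [-0.122, -0.049, -0.221, -0.0, 0.877, -0.0] 
9 x [0.058, 0.089, -0.251, 0.0, 0.681, 0.0]
```

>>> jog_arm --pt "-0.122 -0.049 -0.221 0 0.877 0" --pt "-0.122 -0.049 -0.221 0 0.877 0" --pt "-0.122 -0.049 -0.221 0 0.877 0" --pt "-0.122 -0.049 -0.221 0 0.877 0" --pt "-0.122 -0.049 -0.221 0 0.877 0" --pt "-0.122 -0.049 -0.221 0 0.877 0" --pt "-0.122 -0.049 -0.221 0 0.877 0" --pt "-0.122 -0.049 -0.221 0 0.877 0" --fingers -0.27

```text
t: 2.82
tool_pos: [0.3852, 0.3604, 0.298]
ee_rot: [0.664, -0.664, -0.244, 0.244]
ft_force: [0.7, -0.1, 0.4]
width: 0.634
```

>>> jog_arm --pt "-0.122 -0.049 -0.221 0 0.877 0" --pt "-0.122 -0.049 -0.221 0 0.877 0" --pt "-0.122 -0.049 -0.221 0 0.877 0" --pt "0.058 0.089 -0.251 0 0.681 0" --pt "0.058 0.089 -0.251 0 0.681 0" --pt "0.058 0.089 -0.251 0 0.681 0" --pt "0.058 0.089 -0.251 0 0.681 0" --pt "0.058 0.089 -0.251 0 0.681 0"

```text
t: 3.48
tool_pos: [0.5191, 0.0953, 0.2527]
ee_rot: [0.7, -0.7, -0.1, 0.099]
ft_force: [0.2, -0.2, 0.3]
width: 0.637
```

>>> jog_arm --pt "0.058 0.089 -0.251 0 0.681 0" --pt "0.058 0.089 -0.251 0 0.681 0" --pt "0.058 0.089 -0.251 0 0.681 0" --pt "0.058 0.089 -0.251 0 0.681 0" --pt "0 0 0 0 0 0" --pt "0 0 0 0 0 0" --pt "0 0 0 0 0 0" --pt "0 0 0 0 0 0"

```text
t: 4.15
tool_pos: [0.584, -0.0415, 0.2002]
ee_rot: [0.706, -0.706, -0.035, 0.034]
ft_force: [0.7, 0.9, 0.2]
width: 0.636
```

Run:
```python
from plan import *
p=grab('wrist','w1');A,s=cur();print(A.round(3),s['width'],s['t'],s['joint_positions'].round(2))
for q in ['block','stage_top']:
    print([(round(d['score'],2),w(p,d['xyz']).round(3)) for d in viewer.mark_of(q,p)])
p=grab('top')
for q in ['block','stage_top','dish1']:
    print([(round(d['score'],2),w(p,d['xyz']).round(3)) for d in viewer.mark_of(q,p)])
```

```text
[[ 0.995  0.001 -0.097  0.584]
 [ 0.097  0.     0.995 -0.041]
 [ 0.001 -1.     0.     0.2  ]
 [ 0.     0.     0.     1.   ]] 0.638400385207604 4.2 [-0.11  0.12  1.84  0.    1.17 -0.21]
[(0.55, array([ 0.587, -0.039,  0.092]))]
[(0.64, array([ 0.621, -0.058,  0.085]))]
[(0.43, array([ 0.586, -0.044,  0.091])), (0.35, array([ 0.601, -0.292, -0.001]))]
[(0.24, array([ 0.612,  0.094, -0.005]))]
[(0.88, array([ 0.539, -0.395,  0.012])), (0.74, array([ 0.454, -0.378,  0.007])), (0.65, array([ 0.376, -0.182,  0.005]))]
```

View pics/w1.png

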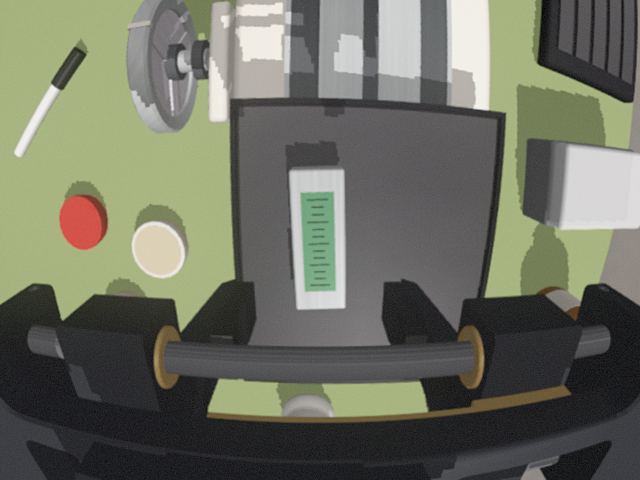

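>>> jog_arm --pt "0 0.092 0 0 0 0" --pt "0 0.092 0 0 0 0" --pt "0 0.092 0 0 0 0" --pt "0 0.092 0 0 0 0" --pt "0 0.092 0 0 0 0" --pt "0 0.092 0 0 0 0" --pt "0 0.092 0 0 0 0" --pt "0 0.09 0 0 0 0"

```text
t: 5.17
tool_pos: [0.5841, -0.0423, 0.0887]
ee_rot: [-0.706, 0.706, 0.034, -0.034]
ft_force: [-0.6, 0.0, -0.1]
width: 0.636
```

>>> jog_arm --pt "0 0 0 0 0 0" --pt "0 0 0 0 0 0" --pt "0 0 0 0 0 0" --pt "0 0 0 0 0 0" --pt "0 0 0 0 0 0" --pt "0 0 0 0 0 0" --pt "0 0 0 0 0 0" --pt "0 0 0 0 0 0" --fingers 1

```text
t: 5.83
tool_pos: [0.5841, -0.0426, 0.0896]
ee_rot: [0.706, -0.706, -0.034, 0.034]
ft_force: [-0.6, 0.0, 1.1]
width: 0.405
```

Run:
```python
from plan import *
plan([([.56,-.042,.20],down(5.5),3),([.41,0.05,.21],down(8),5),([.379,.295,.20],down(12),7),([.379,.295,.0125],down(12),7)])
```

```text
3 x [-0.053, -0.245, 0.006, -0.0, -0.002, 0.002] 
5 x [-0.185, -0.013, 0.145, 0.0, -0.125, 0.0] 
7 x [0.01, 0.01, 0.235, 0.0, -0.143, 0.0] 
7 x [0.0, 0.179, 0.0, 0.0, 0.0, 0.0]
```

>>> jog_arm --pt "0 -0.245 0 0 0 0" --pt "-0.053 -0.245 0 0 0 0" --pt "-0.106 -0.245 0.006 0 0 0" --pt "-0.185 -0.013 0.145 0 -0.125 0" --pt "-0.185 -0.013 0.145 0 -0.125 0" --pt "-0.185 -0.013 0.145 0 -0.125 0" --pt "-0.185 -0.013 0.145 0 -0.125 0" --pt "-0.185 -0.013 0.145 0 -0.125 0"

```text
t: 6.5
tool_pos: [0.408, 0.0488, 0.2088]
ee_rot: [0.705, -0.705, -0.049, 0.049]
ft_force: [0.5, -0.0, -2.3]
width: 0.411
```

>>> jog_arm --pt "0.01 0.01 0.235 0 -0.143 0" --pt "0.01 0.01 0.235 0 -0.143 0" --pt "0.01 0.01 0.235 0 -0.143 0" --pt "0.01 0.01 0.235 0 -0.143 0" --pt "0.01 0.01 0.235 0 -0.143 0" --pt "0.01 0.01 0.235 0 -0.143 0" --pt "0.01 0.01 0.235 0 -0.143 0" --pt "0 0 0 0 0 0"

```text
t: 7.17
tool_pos: [0.3774, 0.2983, 0.1985]
ee_rot: [0.704, -0.702, -0.075, 0.076]
ft_force: [-0.6, -0.9, -2.7]
width: 0.408
```

Run:
```python
from plan import *
p=grab('wrist','w2');A,s=cur();print(A.round(3),s['width'],s['t'],s['joint_positions'].round(2))
for q in ['block','case_in']:
    print([(round(d['score'],2),w(p,d['xyz']).round(3)) for d in viewer.mark_of(q,p)])
```

```text
[[ 0.977 -0.001 -0.212  0.378]
 [ 0.212 -0.     0.977  0.296]
 [-0.001 -1.     0.     0.198]
 [ 0.     0.     0.     1.   ]] 0.4125750406031834 7.2167 [ 0.61 -0.08  2.05  0.    1.17  0.4 ]
[]
[]
```

View pics/w2.png

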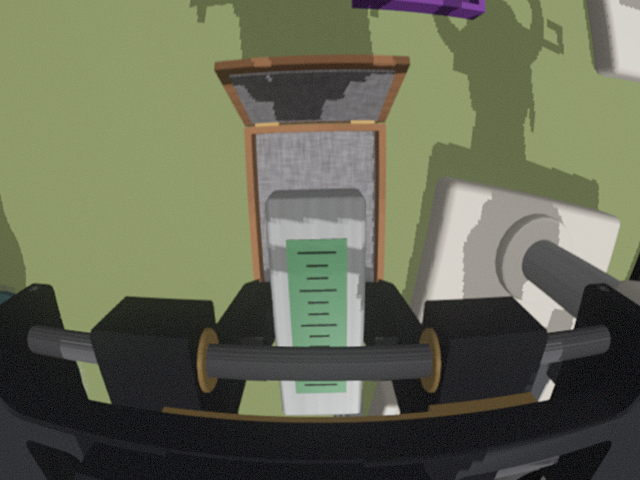

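>>> jog_arm --pt "0 0.155 0 0 0 0" --pt "0 0.155 0 0 0 0" --pt "0 0.155 0 0 0 0" --pt "0 0.155 0 0 0 0" --pt "0 0.155 0 0 0 0" --pt "0 0.155 0 0 0 0" --pt "0 0.155 0 0 0 0" --pt "0 0.15 0 0 0 0"

```text
t: 7.98
tool_pos: [0.3793, 0.2916, 0.0126]
ee_rot: [-0.703, 0.703, 0.073, -0.073]
ft_force: [0.7, 0.4, -2.9]
width: 0.406
```

>>> jog_arm --pt "0 0 0 0 0 0" --pt "0 0 0 0 0 0" --pt "0 0 0 0 0 0" --pt "0 0 0 0 0 0" --pt "0 0 0 0 0 0" --pt "0 -0.1 0 0 0 0" --pt "0 -0.25 0 0 0 0" --pt "0 -0.25 0 0 0 0" --fingers -0.27

```text
t: 8.65
tool_pos: [0.3776, 0.2925, 0.1041]
ee_rot: [-0.703, 0.704, 0.073, -0.075]
ft_force: [0.4, 0.3, -0.6]
width: 0.636
```

```bash
cat > dishes.py <<'E'
from plan import *
def find(names=('dish1','block','case_in','jar','pot'),cams=('scene','top')):
    for c in cams:
        p=grab(c,'last_'+c)
        for q in names:
            for d in viewer.mark_of(q,p):
                if d['score']<.4: continue
                X=w(p,d['xyz']);u,v=proj(p,X)[0].astype(int)
                col=p['frame'][v-2:v+3,u-2:u+3].mean((0,1)).astype(int) if 0<u<640 and 0<v<480 else None
                print(c,q,round(d['score'],2),X.round(3),col)
E
python3 - <<'E'
from dishes import *
A,s=cur();print(A.round(3),s['width'],s['t'])
find(('dish1','block'))
E
```

```text
[[ 0.978 -0.002 -0.208  0.378]
 [ 0.208 -0.002  0.978  0.293]
 [-0.003 -1.    -0.001  0.104]
 [ 0.     0.     0.     1.   ]] 0.6360076283249049 8.65
scene dish1 0.82 [ 0.456 -0.384  0.012] [181 170 133]
scene dish1 0.79 [ 0.336 -0.08   0.011] [176  51  39]
scene dish1 0.76 [ 0.383 -0.179  0.008] [182 171 133]
scene dish1 0.68 [ 0.546 -0.395  0.008] [181 170 133]
scene dish1 0.51 [ 0.428 -0.096  0.006] [183 171 134]
scene block 0.69 [0.375 0.29  0.015] [159 164 161]
scene block 0.62 [ 0.542 -0.395  0.009] [181 170 133]
scene block 0.57 [ 0.382 -0.181  0.011] [182 171 133]
scene block 0.47 [ 0.455 -0.381  0.008] [181 170 133]
top dish1 0.8 [ 0.331 -0.08   0.006] [172  21  13]
top dish1 0.74 [ 0.429 -0.096  0.013] [174 165 131]
top dish1 0.71 [ 0.451 -0.382  0.005] [176 167 134]
top dish1 0.62 [ 0.541 -0.398  0.009] [177 169 136]
top dish1 0.61 [ 0.381 -0.18   0.006] [174 166 132]
top block 0.72 [0.382 0.294 0.016] [ 90 110 103]
top block 0.65 [ 0.54  -0.398  0.011] [177 169 136]
```

View pics/last_top.png

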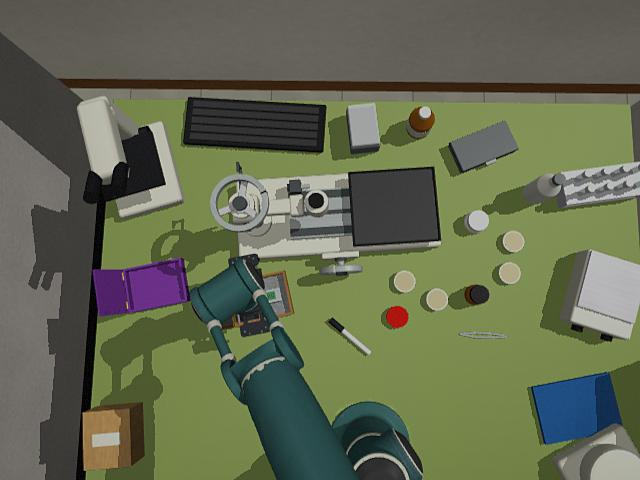

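Run:
```python
from plan import *
plan([([.385,.22,.17],down(14),2),([.429,-.097,.10],down(35),9),([.429,-.097,.0035],down(35),4)])
```

```text
2 x [-0.031, -0.223, -0.242, 0.002, -0.251, -0.005]   TOOFAST 1.19 0.25
9 x [-0.063, 0.052, -0.23, 0.0, -0.583, 0.0] 
4 x [0.0, 0.161, 0.0, 0.0, -0.0, 0.0]
```

>>> jog_arm --pt "-0.02 -0.15 -0.161 0 -0.167 0" --pt "-0.02 -0.15 -0.161 0 -0.167 0" --pt "-0.02 -0.15 -0.161 0 -0.167 0" --pt "-0.063 0.052 -0.23 0 -0.583 0" --pt "-0.063 0.052 -0.23 0 -0.583 0" --pt "-0.063 0.052 -0.23 0 -0.583 0" --pt "-0.063 0.052 -0.23 0 -0.583 0" --pt "-0.063 0.052 -0.23 0 -0.583 0" --fingers -0.82

```text
t: 9.62
tool_pos: [0.3944, 0.0409, 0.13]
ee_rot: [0.689, -0.689, -0.157, 0.159]
ft_force: [0.7, 0.2, -0.6]
width: 0.914
```

>>> jog_arm --pt "-0.063 0.052 -0.23 0 -0.583 0" --pt "-0.063 0.052 -0.23 0 -0.583 0" --pt "-0.063 0.052 -0.23 0 -0.583 0" --pt "-0.063 0.052 -0.23 0 -0.583 0" --pt "0 0 0 0 0 0" --pt "0 0 0 0 0 0" --pt "0 0 0 0 0 0" --pt "0 0 0 0 0 0"

```text
t: 10.28
tool_pos: [0.4295, -0.0952, 0.1]
ee_rot: [0.675, -0.674, -0.212, 0.213]
ft_force: [-0.2, -0.4, -0.1]
width: 0.911
```

Run:
```python
from dishes import *
A,s=cur();print(A.round(4),s['width'],s['t'])
find(('dish1',),('wrist','scene','top'))
plan([([.429,-.097,.0035],down(35),5)])
```

```text
[[ 8.190e-01 -2.000e-03 -5.737e-01  4.295e-01]
 [ 5.737e-01  9.000e-04  8.190e-01 -9.520e-02]
 [-1.200e-03 -1.000e+00  1.900e-03  1.000e-01]
 [ 0.000e+00  0.000e+00  0.000e+00  1.000e+00]] 0.9105947463686294 10.2833
wrist dish1 0.86 [ 0.425 -0.093  0.01 ] [188 178 153]
wrist dish1 0.82 [ 0.379 -0.185  0.005] [37 37 32]
wrist dish1 0.67 [ 0.33  -0.077  0.008] [176  58  53]
scene dish1 0.83 [ 0.383 -0.181  0.01 ] [183 171 134]
scene dish1 0.7 [ 0.335 -0.08   0.012] [135  47  39]
scene dish1 0.67 [ 0.543 -0.395  0.008] [183 171 134]
scene dish1 0.63 [ 0.457 -0.38   0.011] [183 172 134]
top dish1 0.94 [ 0.452 -0.381  0.007] [179 170 137]
top dish1 0.9 [ 0.541 -0.398  0.011] [180 172 139]
top dish1 0.7 [ 0.332 -0.081  0.007] [52 70 67]
top dish1 0.57 [ 0.428 -0.095  0.012] [72 91 86]
5 x [-0.003, 0.13, -0.0, 0.001, 0.003, 0.001]
```

View pics/last_wrist.png

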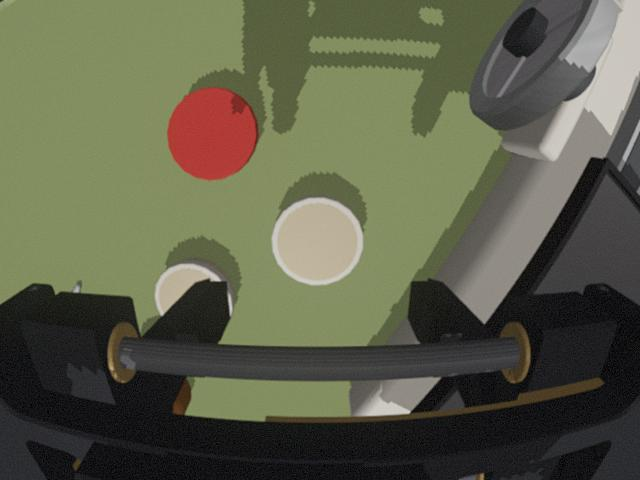

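>>> jog_arm --pt "0 0.13 0 0 0 0" --pt "0 0.13 0 0 0 0" --pt "0 0.13 0 0 0 0" --pt "0 0.13 0 0 0 0" --pt "0 0.12 0 0 0 0" --pt "0 0 0 0 0 0" --pt "0 0 0 0 0 0" --pt "0 0 0 0 0 0"

```text
t: 11.25
tool_pos: [0.4312, -0.0964, 0.0057]
ee_rot: [-0.674, 0.675, 0.213, -0.212]
ft_force: [0.7, -0.2, -0.1]
width: 0.91
```

>>> jog_arm --pt "0 0 0 0 0 0" --pt "0 0 0 0 0 0" --pt "0 0 0 0 0 0" --pt "0 0 0 0 0 0" --pt "0 0 0 0 0 0" --pt "0 -0.2 0 0 0 0" --pt "0 -0.25 0 0 0 0" --pt "0 -0.25 0 0 0 0" --fingers 1

```text
t: 11.92
tool_pos: [0.4288, -0.0959, 0.1098]
ee_rot: [0.675, -0.674, -0.211, 0.214]
ft_force: [0.6, -0.3, -1.4]
width: 0.67
```

```bash
cat > sites.py <<'E'
from plan import *
th=np.radians(5);C=np.array([[np.cos(th),-np.sin(th)],[np.sin(th),np.cos(th)]])
ST=np.array([.623,-.060])
def site(x,y): return (ST+C@np.array([x,y])/1000)
for x in (40,-40):
    for y in (55,-55): print(x,y,site(x,y).round(4))
E
python3 - <<'E'
from sites import *
A,s=cur();print(A[:3,3].round(4),s['width'],s['t'])
a=site(40,55)
plan([([*a,.15],down(50),7),([*a,.0905],down(50),3)])
E
```

```text
40 55 [ 0.6581 -0.0017]
40 -55 [ 0.6676 -0.1113]
-40 55 [ 0.5784 -0.0087]
-40 -55 [ 0.5879 -0.1183]
[ 0.4288 -0.0959  0.1098] 0.6703050338035424 11.9167
7 x [0.224, -0.039, -0.077, -0.007, -0.537, -0.004] 
3 x [0.0, 0.132, 0.0, 0.0, 0.0, 0.0]
```

>>> jog_arm --pt "0.224 -0.039 -0.077 0 -0.537 0" --pt "0.224 -0.039 -0.077 0 -0.537 0" --pt "0.224 -0.039 -0.077 0 -0.537 0" --pt "0.224 -0.039 -0.077 0 -0.537 0" --pt "0.224 -0.039 -0.077 0 -0.537 0" --pt "0.224 -0.039 -0.077 0 -0.537 0" --pt "0.224 -0.039 -0.077 0 -0.537 0" --pt "0 0.05 0 0 0 0"

```text
t: 12.58
tool_pos: [0.6669, 0.0012, 0.1464]
ee_rot: [-0.639, 0.641, 0.303, -0.297]
ft_force: [0.5, -1.4, 0.4]
width: 0.67
```

>>> jog_arm --pt "0 0.1 0 0 0 0" --pt "0 0.1 0 0 0 0" --pt "0 0.1 0 0 0 0" --pt "0 0.03 0 0 0 0" --pt "0 0 0 0 0 0" --pt "0 0 0 0 0 0" --pt "0 0 0 0 0 0" --pt "0 0 0 0 0 0"

```text
t: 13.25
tool_pos: [0.6597, -0.0018, 0.0941]
ee_rot: [-0.641, 0.641, 0.299, -0.299]
ft_force: [-0.2, 0.4, -0.3]
width: 0.673
```

Run:
```python
from sites import *
A,s=cur();print(A.round(4),s['width'],s['t'])
```

```text
40 55 [ 0.6581 -0.0017]
40 -55 [ 0.6676 -0.1113]
-40 55 [ 0.5784 -0.0087]
-40 -55 [ 0.5879 -0.1183]
[[ 6.428e-01  4.000e-04 -7.660e-01  6.597e-01]
 [ 7.660e-01 -0.000e+00  6.428e-01 -1.800e-03]
 [ 2.000e-04 -1.000e+00 -3.000e-04  9.410e-02]
 [ 0.000e+00  0.000e+00  0.000e+00  1.000e+00]] 0.672810780980164 13.25
```

>>> jog_arm --pt "0 0.012 0 0 0 0" --pt "0 0 0 0 0 0" --pt "0 0 0 0 0 0" --pt "0 0 0 0 0 0" --pt "0 0 0 0 0 0" --pt "0 0 0 0 0 0" --pt "0 0 0 0 0 0" --pt "0 0 0 0 0 0" --fingers -0.59

```text
t: 13.92
tool_pos: [0.6597, -0.0016, 0.092]
ee_rot: [-0.641, 0.641, 0.299, -0.299]
ft_force: [0.1, 0.4, 0.1]
width: 0.797
```

Run:
```python
from sites import *
A,s=cur();print(A[:3,3].round(4),s['width'],s['t'],s['ft_force'])
plan([([.64,-.03,.19],down(50),3),([.382,-.18,.10],down(50),8)])
```

```text
40 55 [ 0.6581 -0.0017]
40 -55 [ 0.6676 -0.1113]
-40 55 [ 0.5784 -0.0087]
-40 -55 [ 0.5879 -0.1183]
[ 0.6597 -0.0016  0.092 ] 0.7967748839807152 13.9167 [0.1379661  0.42937418 0.13607797]
3 x [-0.076, -0.218, -0.007, 0.0, 0.001, 0.0] 
8 x [-0.234, 0.075, 0.084, 0.0, 0.0, 0.0]
```

>>> jog_arm --pt "0 -0.25 0 0 0 0" --pt "0 -0.25 0 0 0 0" --pt "-0.233 0 0.073 0 0 0" --pt "-0.233 0.05 0.073 0 0 0" --pt "-0.233 0.05 0.073 0 0 0" --pt "-0.233 0.05 0.073 0 0 0" --pt "-0.233 0.05 0.073 0 0 0" --pt "-0.233 0.05 0.073 0 0 0"

```text
t: 14.58
tool_pos: [0.4732, -0.1207, 0.1294]
ee_rot: [-0.641, 0.641, 0.299, -0.299]
ft_force: [0.1, 0.2, 0.1]
width: 0.798
```

>>> jog_arm --pt "-0.233 0.05 0.073 0 0 0" --pt "-0.233 0.05 0.073 0 0 0" --pt "-0.233 0.05 0.073 0 0 0" --pt "0 0.05 0 0 0 0" --pt "0 0 0 0 0 0" --pt "0 0 0 0 0 0" --pt "0 0 0 0 0 0" --pt "0 0 0 0 0 0" --fingers -0.82

```text
t: 15.25
tool_pos: [0.3837, -0.1791, 0.1003]
ee_rot: [-0.64, 0.641, 0.3, -0.299]
ft_force: [0.0, 0.2, 0.7]
width: 0.907
```

Run:
```python
from dishes import *
A,s=cur();print(A.round(4),s['width'],s['t'])
find(('dish1',),('wrist','scene','top'))
plan([([.381,-.181,.0045],down(50),5)])
```

```text
[[ 6.414e-01  1.500e-03 -7.672e-01  3.837e-01]
 [ 7.672e-01 -6.000e-04  6.414e-01 -1.791e-01]
 [ 5.000e-04 -1.000e+00 -1.500e-03  1.003e-01]
 [ 0.000e+00  0.000e+00  0.000e+00  1.000e+00]] 0.907248333983789 15.25
wrist dish1 0.91 [ 0.376 -0.183  0.008] [183 172 148]
wrist dish1 0.59 [ 0.33  -0.075  0.007] [121  37  34]
scene dish1 0.73 [ 0.657 -0.001  0.094] [184 172 136]
scene dish1 0.72 [ 0.383 -0.18   0.009] [182 171 134]
scene dish1 0.72 [ 0.455 -0.387  0.008] [183 171 134]
scene dish1 0.59 [ 0.543 -0.393  0.006] [183 172 134]
scene dish1 0.51 [ 0.335 -0.08   0.012] [151  45  34]
top dish1 0.75 [ 0.334 -0.081  0.009] [157  18  12]
top dish1 0.68 [ 0.662 -0.001  0.097] [172 164 129]
top dish1 0.56 [ 0.453 -0.38   0.005] [178 169 135]
top dish1 0.55 [ 0.538 -0.396  0.013] [179 170 137]
top dish1 0.52 [ 0.38  -0.179  0.004] [85 84 74]
5 x [-0.003, 0.127, -0.0, 0.001, 0.003, 0.0]
```

View pics/last_wrist.png

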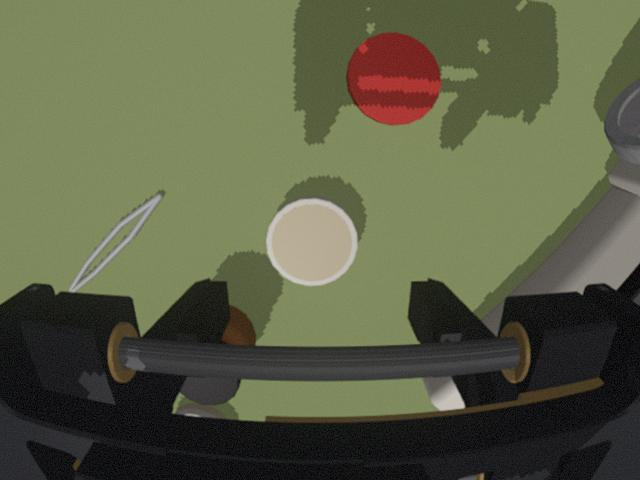

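View pics/last_scene.png

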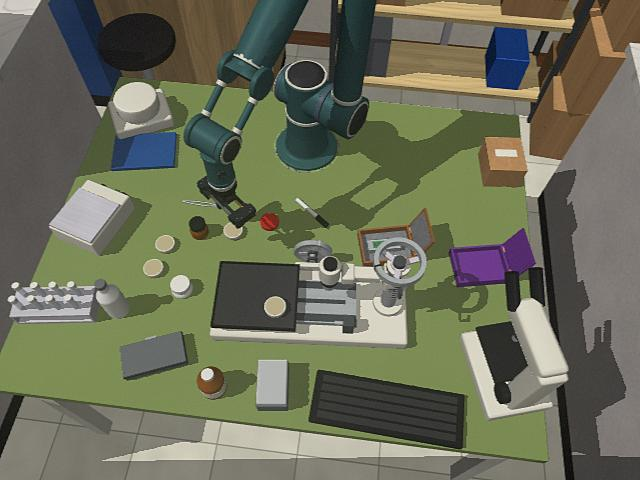

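>>> jog_arm --pt "-0.01 0.13 0 0 0 0" --pt "0 0.13 0 0 0 0" --pt "0 0.13 0 0 0 0" --pt "0 0.13 0 0 0 0" --pt "0 0.12 0 0 0 0" --pt "0 0 0 0 0 0" --pt "0 0 0 0 0 0" --pt "0 0 0 0 0 0"

```text
t: 16.22
tool_pos: [0.3812, -0.1804, 0.0037]
ee_rot: [0.641, -0.641, -0.299, 0.299]
ft_force: [0.0, -0.8, -0.5]
width: 0.912
```

>>> jog_arm --pt "0 0 0 0 0 0" --pt "0 0 0 0 0 0" --pt "0 0 0 0 0 0" --pt "0 0 0 0 0 0" --pt "0 0 0 0 0 0" --pt "0 -0.2 0 0 0 0" --pt "0 -0.25 0 0 0 0" --pt "0 -0.25 0 0 0 0" --fingers 1

```text
t: 16.88
tool_pos: [0.3796, -0.1796, 0.1085]
ee_rot: [0.642, -0.64, -0.298, 0.3]
ft_force: [1.4, -0.3, -1.3]
width: 0.676
```

Run:
```python
from sites import *
A,s=cur();print(A[:3,3].round(4),s['width'],s['t'])
a=site(-40,55)
plan([([*a,.14],down(50),8),([*a,.092],down(50),5)])
```

```text
40 55 [ 0.6581 -0.0017]
40 -55 [ 0.6676 -0.1113]
-40 55 [ 0.5784 -0.0087]
-40 -55 [ 0.5879 -0.1183]
[ 0.3796 -0.1796  0.1085] 0.6758177776302747 16.8833
8 x [0.216, -0.026, -0.035, -0.007, 0.0, -0.001] 
5 x [0.0, 0.064, 0.0, 0.0, 0.0, 0.0]
```

>>> jog_arm --pt "0.216 -0.04 -0.035 0 0 0" --pt "0.216 -0.04 -0.035 0 0 0" --pt "0.216 -0.026 -0.035 0 0 0" --pt "0.216 -0.026 -0.035 0 0 0" --pt "0.216 -0.026 -0.035 0 0 0" --pt "0.216 -0.026 -0.035 0 0 0" --pt "0.216 -0.02 -0.035 0 0 0" --pt "0.216 0 -0.035 0 0 0"

```text
t: 17.55
tool_pos: [0.5811, -0.0075, 0.1396]
ee_rot: [-0.641, 0.641, 0.299, -0.299]
ft_force: [0.5, -0.0, -0.7]
width: 0.674
```

>>> jog_arm --pt "0 0.08 0 0 0 0" --pt "0 0.08 0 0 0 0" --pt "0 0.08 0 0 0 0" --pt "0 0.06 0 0 0 0" --pt "0 0.02 0 0 0 0" --pt "0 0 0 0 0 0" --pt "0 0 0 0 0 0" --pt "0 0 0 0 0 0"

```text
t: 18.22
tool_pos: [0.579, -0.0096, 0.0906]
ee_rot: [0.641, -0.641, -0.298, 0.299]
ft_force: [0.9, 0.3, -0.8]
width: 0.675
```

Run:
```python
from sites import *
A,s=cur();print(A[:3,3].round(4),s['width'],s['t'],s['ft_force'])
a=site(-40,55)
plan([([*a,.0905],down(50),2)])
```

```text
40 55 [ 0.6581 -0.0017]
40 -55 [ 0.6676 -0.1113]
-40 55 [ 0.5784 -0.0087]
-40 -55 [ 0.5879 -0.1183]
[ 0.579  -0.0096  0.0906] 0.6752020825629621 18.2167 [ 0.93570987  0.33101882 -0.83584822]
2 x [0.001, 0.0, 0.003, -0.005, -0.006, -0.004]
```

Release, then up and over to the dish at (0.454,-0.382).

>>> jog_arm --pt "0 0 0 0 0 0" --pt "0 0 0 0 0 0" --pt "0 0 0 0 0 0" --pt "0 0 0 0 0 0" --pt "0 0 0 0 0 0" --pt "0 -0.15 0 0 0 0" --pt "0 -0.25 0 0 0 0" --pt "0 -0.15 0 0 0 0" --fingers -0.59

```text
t: 18.88
tool_pos: [0.5805, -0.0088, 0.1759]
ee_rot: [-0.641, 0.641, 0.299, -0.299]
ft_force: [1.1, 0.3, 0.4]
width: 0.797
```

Run:
```python
from dishes import *
A,s=cur();print(A[:3,3].round(4),s['width'],s['t'],s['ft_force'])
find(('dish1',),('scene','top'))
plan([([.454,-.382,.10],down(60),11)])
```

```text
[ 0.5805 -0.0088  0.1759] 0.7965983437141523 18.8833 [1.08390274 0.27938561 0.43790262]
scene dish1 0.77 [ 0.583 -0.008  0.096] [182 169 134]
scene dish1 0.71 [0.376 0.296 0.009] [117 121 118]
scene dish1 0.66 [ 0.457 -0.382  0.009] [182 171 133]
scene dish1 0.65 [ 0.544 -0.395  0.01 ] [182 171 134]
scene dish1 0.63 [0.656 0.001 0.09 ] [184 171 135]
top dish1 0.9 [ 0.541 -0.396  0.011] [181 172 139]
top dish1 0.76 [ 0.454 -0.38   0.009] [180 171 137]
top dish1 0.64 [ 0.58  -0.007  0.09 ] [171 163 129]
11 x [-0.229, 0.045, -0.069, 0.002, -0.227, 0.001]
```

>>> jog_arm --pt "-0.229 0.045 -0.069 0 -0.227 0" --pt "-0.229 0.045 -0.069 0 -0.227 0" --pt "-0.229 0.045 -0.069 0 -0.227 0" --pt "-0.229 0.045 -0.069 0 -0.227 0" --pt "-0.229 0.045 -0.069 0 -0.227 0" --pt "-0.229 0.045 -0.069 0 -0.227 0" --pt "-0.229 0.045 -0.069 0 -0.227 0" --pt "-0.229 0.045 -0.069 0 -0.227 0" --fingers -0.82

```text
t: 19.75
tool_pos: [0.4792, -0.2788, 0.1171]
ee_rot: [0.622, -0.619, -0.339, 0.34]
ft_force: [0.3, 0.9, -0.4]
width: 0.912
```

>>> jog_arm --pt "-0.229 0.045 -0.069 0 -0.227 0" --pt "-0.229 0.045 -0.069 0 -0.227 0" --pt "-0.229 0.045 -0.069 0 -0.227 0" --pt "0 0 0 0 0 0" --pt "0 0 0 0 0 0" --pt "0 0 0 0 0 0" --pt "0 0 0 0 0 0" --pt "0 0 0 0 0 0"

```text
t: 20.42
tool_pos: [0.4539, -0.3807, 0.0991]
ee_rot: [0.612, -0.612, -0.354, 0.354]
ft_force: [-0.7, -0.1, 0.1]
width: 0.91
```

Run:
```python
from dishes import *
A,s=cur();print(A.round(4),s['width'],s['t'])
find(('dish1',),('wrist','scene'))
plan([([.454,-.382,.004],down(60),5)])
```

```text
[[ 4.986e-01 -4.000e-04 -8.668e-01  4.539e-01]
 [ 8.668e-01  7.000e-04  4.986e-01 -3.807e-01]
 [ 4.000e-04 -1.000e+00  7.000e-04  9.910e-02]
 [ 0.000e+00  0.000e+00  0.000e+00  1.000e+00]] 0.910495630354365 20.4167
wrist dish1 0.89 [ 0.451 -0.381  0.009] [187 176 151]
wrist dish1 0.81 [ 0.541 -0.398  0.008] [55 55 52]
scene dish1 0.81 [ 0.582 -0.008  0.095] [184 172 136]
scene dish1 0.8 [ 0.542 -0.394  0.008] [182 171 133]
scene dish1 0.79 [ 0.334 -0.082  0.012] [114  42  29]
scene dish1 0.73 [ 0.66  -0.001  0.093] [184 172 136]
scene dish1 0.48 [ 0.456 -0.385  0.009] [182 171 134]
5 x [-0.001, 0.128, -0.0, 0.001, 0.004, -0.0]
```

View pics/last_wrist.png

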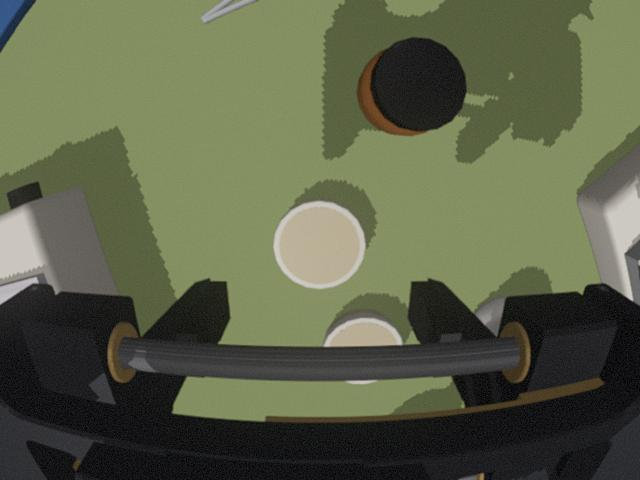

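>>> jog_arm --pt "0 0.128 0 0 0 0" --pt "0 0.128 0 0 0 0" --pt "0 0.128 0 0 0 0" --pt "0 0.128 0 0 0 0" --pt "0 0.12 0 0 0 0" --pt "0 0 0 0 0 0" --pt "0 0 0 0 0 0" --pt "0 0 0 0 0 0"

```text
t: 21.28
tool_pos: [0.4542, -0.3824, 0.0055]
ee_rot: [-0.612, 0.613, 0.354, -0.354]
ft_force: [-0.7, -0.0, 0.3]
width: 0.909
```

>>> jog_arm --pt "0 0 0 0 0 0" --pt "0 0 0 0 0 0" --pt "0 0 0 0 0 0" --pt "0 0 0 0 0 0" --pt "0 0 0 0 0 0" --pt "0 -0.2 0 0 0 0" --pt "0 -0.25 0 0 0 0" --pt "0 -0.25 0 0 0 0" --fingers 1

```text
t: 21.95
tool_pos: [0.4523, -0.3811, 0.1091]
ee_rot: [0.614, -0.611, -0.353, 0.354]
ft_force: [0.8, -0.8, -1.2]
width: 0.672
```

Run:
```python
from sites import *
A,s=cur();print(A[:3,3].round(4),s['width'],s['t'])
a=site(40,-55)
plan([([*a,.16],down(50),10),([*a,.0905],down(50),5)])
```

```text
40 55 [ 0.6581 -0.0017]
40 -55 [ 0.6676 -0.1113]
-40 55 [ 0.5784 -0.0087]
-40 -55 [ 0.5879 -0.1183]
[ 0.4523 -0.3811  0.1091] 0.6722057916621896 21.95
10 x [0.23, -0.034, -0.016, -0.006, 0.25, 0.001] 
5 x [-0.0, 0.093, 0.0, 0.0, 0.0, 0.0]
```

>>> jog_arm --pt "0.23 -0.06 -0.016 0 0.25 0" --pt "0.23 -0.06 -0.016 0 0.25 0" --pt "0.23 -0.06 -0.016 0 0.25 0" --pt "0.23 -0.03 -0.016 0 0.25 0" --pt "0.23 -0.03 -0.016 0 0.25 0" --pt "0.23 -0.03 -0.016 0 0.25 0" --pt "0.23 -0.03 -0.016 0 0.25 0" --pt "0.23 -0.02 -0.016 0 0.25 0"

```text
t: 22.62
tool_pos: [0.6225, -0.1614, 0.1579]
ee_rot: [-0.636, 0.636, 0.31, -0.31]
ft_force: [0.2, -0.4, -0.9]
width: 0.673
```

>>> jog_arm --pt "0.23 -0.02 -0.016 0 0.25 0" --pt "0.23 0 -0.016 0 0.25 0" --pt "0 0.09 0 0 0 0" --pt "0 0.09 0 0 0 0" --pt "0 0.09 0 0 0 0" --pt "0 0.09 0 0 0 0" --pt "0 0 0 0 0 0" --pt "0 0 0 0 0 0"

```text
t: 23.28
tool_pos: [0.6663, -0.1127, 0.1042]
ee_rot: [0.642, -0.64, -0.297, 0.3]
ft_force: [-0.7, 0.6, -0.9]
width: 0.668
```

Run:
```python
from sites import *
A,s=cur();print(A[:3,3].round(4),s['width'],s['t'])
a=site(40,-55)
plan([([*a,.0915],down(50),4)])
```

```text
40 55 [ 0.6581 -0.0017]
40 -55 [ 0.6676 -0.1113]
-40 55 [ 0.5784 -0.0087]
-40 -55 [ 0.5879 -0.1183]
[ 0.6663 -0.1127  0.1042] 0.6684168855912662 23.2833
4 x [0.003, 0.021, -0.0, -0.014, -0.006, -0.008]
```

>>> jog_arm --pt "0.003 0.021 0 0 0 0" --pt "0.003 0.021 0 0 0 0" --pt "0.003 0.021 0 0 0 0" --pt "0.003 0.021 0 0 0 0" --pt "0 0 0 0 0 0" --pt "0 0 0 0 0 0" --pt "0 0 0 0 0 0" --pt "0 0 0 0 0 0"

```text
t: 23.95
tool_pos: [0.6699, -0.1104, 0.0942]
ee_rot: [-0.641, 0.641, 0.299, -0.299]
ft_force: [0.0, 0.2, -0.1]
width: 0.676
```

>>> jog_arm --pt "0 0 0 0 0 0" --pt "0 0 0 0 0 0" --pt "0 0 0 0 0 0" --pt "0 0 0 0 0 0" --pt "0 0 0 0 0 0" --pt "0 -0.15 0 0 0 0" --pt "0 -0.25 0 0 0 0" --pt "0 -0.15 0 0 0 0" --fingers -0.59

```text
t: 24.62
tool_pos: [0.6702, -0.1105, 0.1787]
ee_rot: [-0.641, 0.641, 0.299, -0.298]
ft_force: [1.0, -0.6, 1.2]
width: 0.797
```

Run:
```python
from dishes import *
A,s=cur();print(A[:3,3].round(4),s['width'],s['t'],s['ft_force'])
find(('dish1',),('scene','top'))
plan([([.542,-.396,.10],down(50),8)])
```

```text
[ 0.6702 -0.1105  0.1787] 0.7966221706941996 24.6167 [ 0.95827921 -0.62782817  1.20983948]
scene dish1 0.89 [ 0.583 -0.007  0.096] [121 113  89]
scene dish1 0.84 [ 0.335 -0.079  0.011] [179  50  39]
scene dish1 0.77 [ 0.544 -0.396  0.008] [185 173 135]
scene dish1 0.74 [ 0.67  -0.114  0.098] [56 57 51]
scene dish1 0.58 [ 0.658 -0.003  0.095] [141 132 105]
top dish1 0.88 [ 0.66  -0.001  0.095] [149 142 111]
top dish1 0.81 [ 0.577 -0.006  0.091] [126 119  91]
top dish1 0.61 [ 0.667 -0.111  0.091] [31 58 58]
top dish1 0.41 [ 0.332 -0.078  0.007] [24 46 45]
8 x [-0.251, 0.064, -0.071, 0.003, -0.0, 0.002]
```

>>> jog_arm --pt "-0.251 0.064 -0.071 0 0 0" --pt "-0.251 0.064 -0.071 0 0 0" --pt "-0.251 0.064 -0.071 0 0 0" --pt "-0.251 0.064 -0.071 0 0 0" --pt "-0.251 0.064 -0.071 0 0 0" --pt "-0.251 0.064 -0.071 0 0 0" --pt "-0.251 0.064 -0.071 0 0 0" --pt "-0.251 0.064 -0.071 0 0 0" --fingers -0.82

```text
t: 25.48
tool_pos: [0.5388, -0.3963, 0.0966]
ee_rot: [0.642, -0.64, -0.298, 0.299]
ft_force: [2.0, -0.3, 0.2]
width: 0.908
```

Run:
```python
from dishes import *
A,s=cur();print(A.round(4),s['width'],s['t'])
find(('dish1',),('wrist','scene'))
A,s=cur()
plan([([.5425,-.396,.0045],down(50),5)])
```

```text
[[ 6.428e-01 -3.200e-03 -7.661e-01  5.388e-01]
 [ 7.661e-01  2.600e-03  6.428e-01 -3.963e-01]
 [-1.000e-04 -1.000e+00  4.100e-03  9.660e-02]
 [ 0.000e+00  0.000e+00  0.000e+00  1.000e+00]] 0.9084968617209602 25.4833
scene dish1 0.88 [ 0.585 -0.008  0.098] [186 174 137]
scene dish1 0.64 [ 0.671 -0.113  0.096] [185 173 136]
scene dish1 0.63 [ 0.654 -0.003  0.091] [186 174 137]
scene dish1 0.62 [ 0.545 -0.396  0.01 ] [186 174 136]
scene dish1 0.61 [ 0.335 -0.079  0.01 ] [171  49  37]
5 x [0.003, 0.123, -0.004, -0.014, -0.008, 0.001]
```

View pics/last_wrist.png

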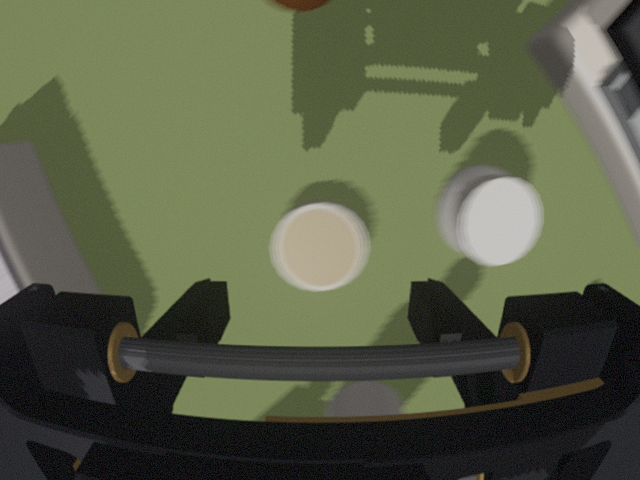

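>>> jog_arm --pt "0.003 0.123 -0.004 0 0 0" --pt "0.003 0.123 -0.004 0 0 0" --pt "0.003 0.123 -0.004 0 0 0" --pt "0.003 0.123 0 0 0 0" --pt "0 0.12 0 0 0 0" --pt "0 0 0 0 0 0" --pt "0 0 0 0 0 0" --pt "0 0 0 0 0 0"

```text
t: 26.35
tool_pos: [0.5448, -0.3949, 0.0085]
ee_rot: [-0.641, 0.641, 0.299, -0.299]
ft_force: [0.3, -0.1, 0.2]
width: 0.907
```

>>> jog_arm --pt "0 0 0 0 0 0" --pt "0 0 0 0 0 0" --pt "0 0 0 0 0 0" --pt "0 0 0 0 0 0" --pt "0 0 0 0 0 0" --pt "0 -0.2 0 0 0 0" --pt "0 -0.25 0 0 0 0" --pt "0 -0.25 0 0 0 0" --fingers 1

```text
t: 27.02
tool_pos: [0.5424, -0.3949, 0.1122]
ee_rot: [0.642, -0.64, -0.298, 0.299]
ft_force: [-0.2, -0.4, -0.1]
width: 0.67
```

Run:
```python
from sites import *
A,s=cur();print(A[:3,3].round(4),s['width'],s['t'])
a=site(-40,-55)
plan([([*a,.15],down(50),8),([*a,.0925],down(50),5)])
```

```text
40 55 [ 0.6581 -0.0017]
40 -55 [ 0.6676 -0.1113]
-40 55 [ 0.5784 -0.0087]
-40 -55 [ 0.5879 -0.1183]
[ 0.5424 -0.3949  0.1122] 0.6698758584508994 27.0167
8 x [0.201, -0.031, 0.119, -0.007, -0.001, -0.0] 
5 x [-0.0, 0.077, 0.0, 0.0, 0.0, 0.0]
```

>>> jog_arm --pt "0.201 -0.05 0.119 0 0 0" --pt "0.201 -0.05 0.119 0 0 0" --pt "0.201 -0.03 0.119 0 0 0" --pt "0.201 -0.03 0.119 0 0 0" --pt "0.201 -0.03 0.119 0 0 0" --pt "0.201 -0.03 0.119 0 0 0" --pt "0.201 -0.03 0.119 0 0 0" --pt "0.201 0 0.119 0 0 0"

```text
t: 27.68
tool_pos: [0.59, -0.1178, 0.1515]
ee_rot: [-0.641, 0.641, 0.299, -0.298]
ft_force: [0.1, -0.1, 0.0]
width: 0.673
```

>>> jog_arm --pt "0 0.07 0 0 0 0" --pt "0 0.07 0 0 0 0" --pt "0 0.07 0 0 0 0" --pt "0 0.07 0 0 0 0" --pt "0 0.06 0 0 0 0" --pt "0 0 0 0 0 0" --pt "0 0 0 0 0 0" --pt "0 0 0 0 0 0"

```text
t: 28.35
tool_pos: [0.5896, -0.12, 0.0993]
ee_rot: [0.641, -0.641, -0.298, 0.298]
ft_force: [-0.4, 0.5, 0.1]
width: 0.666
```

Run:
```python
from sites import *
A,s=cur();print(A[:3,3].round(4),s['width'],s['t'],s['ft_force'])
a=site(-40,-55)
plan([([*a,.095],down(50),4)])
```

```text
40 55 [ 0.6581 -0.0017]
40 -55 [ 0.6676 -0.1113]
-40 55 [ 0.5784 -0.0087]
-40 -55 [ 0.5879 -0.1183]
[ 0.5896 -0.12    0.0993] 0.665530685817362 28.35 [-0.43400034  0.46374417  0.05811129]
4 x [0.0, 0.007, 0.004, -0.0, -0.004, -0.0]
```

>>> jog_arm --pt "0 0.014 0 0 0 0" --pt "0 0.014 0 0 0 0" --pt "0 0.005 0 0 0 0" --pt "0 0 0 0 0 0" --pt "0 0 0 0 0 0" --pt "0 0 0 0 0 0" --pt "0 0 0 0 0 0" --pt "0 0 0 0 0 0"

```text
t: 29.02
tool_pos: [0.59, -0.1194, 0.0951]
ee_rot: [-0.64, 0.641, 0.299, -0.299]
ft_force: [-1.0, -1.2, 5.9]
width: 0.671
```

>>> jog_arm --pt "0 0 0 0 0 0" --pt "0 0 0 0 0 0" --pt "0 0 0 0 0 0" --pt "0 0 0 0 0 0" --pt "0 0 0 0 0 0" --pt "0 -0.15 0 0 0 0" --pt "0 -0.25 0 0 0 0" --pt "0 -0.25 0 0 0 0" --fingers -0.59

```text
t: 29.68
tool_pos: [0.5878, -0.1186, 0.1907]
ee_rot: [0.642, -0.64, -0.297, 0.3]
ft_force: [0.2, -0.4, -0.7]
width: 0.794
```

Run:
```python
from dishes import *
from sites import site
A,s=cur();print(A[:3,3].round(4),s['width'],s['t'],s['ft_force'])
p=find(('dish1','traverse_hub','block','stage_top'),('scene','top'))
```

```text
40 55 [ 0.6581 -0.0017]
40 -55 [ 0.6676 -0.1113]
-40 55 [ 0.5784 -0.0087]
-40 -55 [ 0.5879 -0.1183]
[ 0.5878 -0.1186  0.1907] 0.7943392029462818 29.6833 [ 0.16381365 -0.44990968 -0.74127594]
scene dish1 0.95 [ 0.671 -0.111  0.097] [183 172 135]
scene dish1 0.75 [ 0.657 -0.001  0.093] [184 172 136]
scene dish1 0.73 [ 0.581 -0.007  0.1  ] [131 122  96]
scene dish1 0.69 [ 0.334 -0.079  0.01 ] [177  48  38]
scene dish1 0.52 [ 0.588 -0.118  0.097] [135 127 101]
scene traverse_hub 0.81 [0.448 0.078 0.064] [101 101 101]
scene block 0.62 [0.376 0.291 0.016] [155 159 157]
scene stage_top 0.58 [ 0.624 -0.057  0.088] [64 64 61]
top dish1 0.77 [ 0.579 -0.008  0.091] [146 139 108]
top dish1 0.72 [ 0.585 -0.12   0.096] [50 76 74]
top dish1 0.66 [ 0.659 -0.001  0.095] [177 169 134]
top traverse_hub 0.61 [0.451 0.078 0.067] [128 134 131]
top block 0.74 [0.38  0.29  0.018] [ 62 123  78]
top stage_top 0.8 [ 0.624 -0.052  0.087] [64 64 64]
```

View pics/last_scene.png

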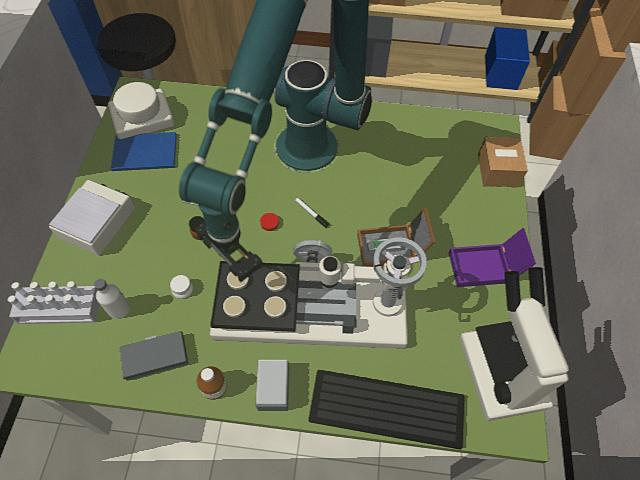

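```bash
cat > tw.py <<'E'
from plan import *
a5=np.radians(5);u=np.array([np.cos(a5),np.sin(a5),0]);v=np.array([-np.sin(a5),np.cos(a5),0]);ez=np.array([0,0,1.])
HUB=np.array([.4525,.0785,.064])
def P(th,r):
    t=np.radians(th);rad=np.sin(t)*v+np.cos(t)*ez
    X=u;Y=-rad;return HUB+r*rad/1000, np.c_[X,Y,np.cross(X,Y)]
def where():
    A,s=cur();d=A[:3,3]-HUB;print('r %.1f th %.1f axial %.1f'%(1000*np.hypot(d@v,d[2]),np.degrees(np.arctan2(d@v,d[2])),1000*(d@u)),'tilt %.1f xaxis.u %.4f'%(np.degrees(np.arctan2(-(A[:3,1]@v),-A[2,1])),A[:3,0]@u),'w %.3f t %.2f'%(s['width'],s['t']),'F',s['ft_force'].round(1),'q',s['joint_positions'].round(2))
E
python3 - <<'E'
from tw import *
where()
plan([(*P(-44,110),18),(*P(-44,36),4)])
p=grab('scene');
for c in ('scene','top'):
    p=grab(c)
    f=p['frame'];X=proj(p,[HUB])[0].astype(int);cv2.imwrite('pics/hub_%s.png'%c,cv2.resize(f[X[1]-40:X[1]+40,X[0]-50:X[0]+50],None,fx=6,fy=6,interpolation=cv2.INTER_CUBIC)[:,:,::-1]);print(X)
E
```

```text
r 243.6 th -58.9 axial 118.2 tilt -0.1 xaxis.u 0.7071 w 0.795 t 30.18 F [-0.4 -0.4  0.6] q [-0.24  0.16  1.82  0.    1.16 -1.11]
18 x [-0.023, 0.039, 0.055, 0.577, 0.592, -0.242] 
4 x [0.0, 0.123, 0.0, 0.0, 0.0, -0.0] 
[312 251]
[341 269]
```

View pics/hub_top.png

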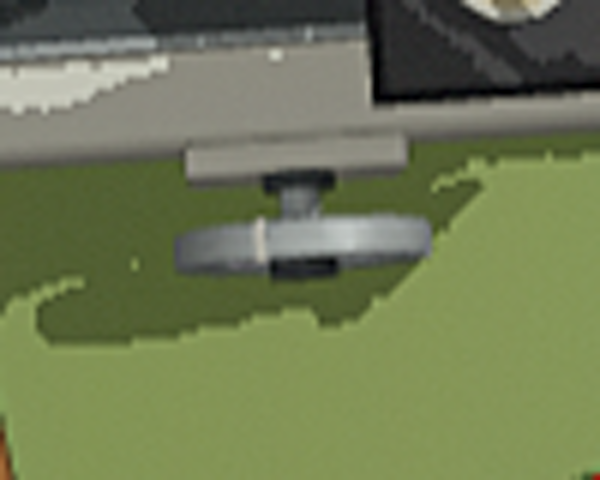

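>>> jog_arm --pt "-0.023 0.039 0.055 0.577 0.592 -0.242" --pt "-0.023 0.039 0.055 0.577 0.592 -0.242" --pt "-0.023 0.039 0.055 0.577 0.592 -0.242" --pt "-0.023 0.039 0.055 0.577 0.592 -0.242" --pt "-0.023 0.039 0.055 0.577 0.592 -0.242" --pt "-0.023 0.039 0.055 0.577 0.592 -0.242" --pt "-0.023 0.039 0.055 0.577 0.592 -0.242" --pt "-0.023 0.039 0.055 0.577 0.592 -0.242" --fingers 0.46

```text
t: 31.0
tool_pos: [0.5228, -0.0825, 0.1539]
ee_rot: [0.794, -0.548, -0.18, 0.189]
ft_force: [-0.1, 0.1, 0.4]
width: 0.271
```

>>> jog_arm --pt "-0.023 0.039 0.055 0.577 0.592 -0.242" --pt "-0.023 0.039 0.055 0.577 0.592 -0.242" --pt "-0.023 0.039 0.055 0.577 0.592 -0.242" --pt "-0.023 0.039 0.055 0.577 0.592 -0.242" --pt "-0.023 0.039 0.055 0.577 0.592 -0.242" --pt "-0.023 0.039 0.055 0.577 0.592 -0.242" --pt "-0.023 0.039 0.055 0.577 0.592 -0.242" --pt "-0.023 0.039 0.055 0.577 0.592 -0.242"

```text
t: 31.67
tool_pos: [0.4695, -0.0178, 0.1421]
ee_rot: [0.901, -0.425, -0.051, 0.07]
ft_force: [-0.8, -0.4, 0.0]
width: 0.27
```

Run:
```python
from tw import *
where()
plan([(*P(-44,110),4),(*P(-44,36),4)])
grab('scene','s3')
```

```text
r 124.9 th -51.3 axial 8.5 tilt -39.4 xaxis.u 0.9961 w 0.270 t 31.67 F [-0.8 -0.4  0. ] q [-0.48  0.2   2.03  0.56  1.38 -0.9 ]
4 x [-0.012, 0.022, 0.028, 0.286, 0.298, -0.109] 
4 x [0.0, 0.123, 0.0, 0.0, 0.0, -0.0]
```

View pics/s3.png

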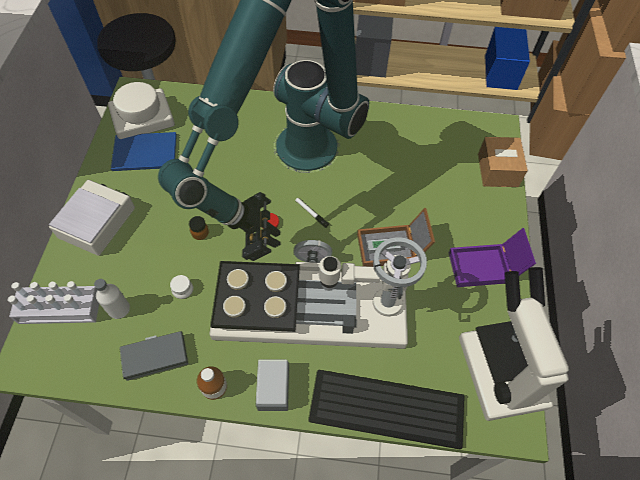

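>>> jog_arm --pt "-0.012 0.022 0.028 0.286 0.298 -0.109" --pt "-0.012 0.022 0.028 0.286 0.298 -0.109" --pt "-0.012 0.022 0.028 0.286 0.298 -0.109" --pt "-0.012 0.022 0.028 0.286 0.298 -0.109" --pt "0 0 0 0 0 0" --pt "0 0 0 0 0 0" --pt "0 0 0 0 0 0" --pt "0 0 0 0 0 0"

```text
t: 32.38
tool_pos: [0.4599, 0.0019, 0.1435]
ee_rot: [0.919, -0.391, -0.018, 0.041]
ft_force: [-0.4, 0.0, 1.1]
width: 0.271
```

Run:
```python
from tw import *
p=grab('wrist','w5');where()
print([(round(d['score'],2),w(p,d['xyz']).round(4)) for d in viewer.mark_of('traverse_hub',p)])
plan([(*P(-44,36),6)])
```

```text
r 110.6 th -44.1 axial 0.7 tilt -43.9 xaxis.u 1.0000 w 0.270 t 32.43 F [ 0.8 -0.8  0.3] q [-0.5   0.2   2.07  0.63  1.4  -0.87]
[(0.77, array([0.4547, 0.0776, 0.0653]))]
6 x [-0.001, 0.083, 0.0, 0.005, 0.007, -0.001]
```

View pics/w5.png

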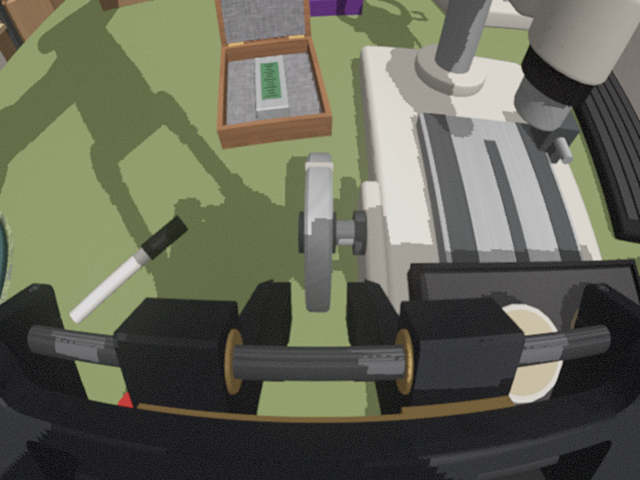

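>>> jog_arm --pt "0 0.083 0 0 0 0" --pt "0 0.083 0 0 0 0" --pt "0 0.083 0 0 0 0" --pt "0 0.083 0 0 0 0" --pt "0 0.083 0 0 0 0" --pt "0 0.083 0 0 0 0" --pt "0 0 0 0 0 0" --pt "0 0 0 0 0 0"

```text
t: 33.15
tool_pos: [0.454, 0.0546, 0.0887]
ee_rot: [0.919, -0.391, -0.017, 0.042]
ft_force: [0.5, 0.1, -0.7]
width: 0.269
```

>>> jog_arm --pt "0 0 0 0 0 0" --pt "0 0 0 0 0 0" --pt "0 0 0 0 0 0" --pt "0 0 0 0 0 0" --pt "0 0 0 0 0 0" --pt "0 0 0 0 0 0" --pt "0 0 0 0 0 0" --pt "0 0 0 0 0 0" --fingers 1

```text
t: 33.82
tool_pos: [0.455, 0.0535, 0.0896]
ee_rot: [0.919, -0.391, -0.018, 0.041]
ft_force: [-1.6, 0.1, 1.6]
width: 0.179
```

Run:
```python
from tw import *
where()
A,s=cur()
plan([(*P(44,36),22),(*P(44,75),2),(*P(-44,75),24)])
```

```text
r 35.9 th -44.5 axial 0.3 tilt -43.9 xaxis.u 1.0000 w 0.179 t 33.82 F [-1.6  0.1  1.6] q [-0.41  0.24  2.15  0.69  1.27 -0.89]
22 x [-0.0, 0.0, 0.017, -0.999, 0.001, 0.001] 
2 x [-0.0, -0.13, -0.0, -0.0, 0.0, 0.0] 
24 x [0.0, 0.001, -0.032, 0.917, 0.0, 0.0]
```

Width 0.179·88 = 15.8 mm: rim held. First stroke.

>>> jog_arm --pt "0 0.0006 0.0167 -1 0 0" --pt "0 0.0006 0.0167 -1 0 0" --pt "0 0.0006 0.0167 -1 0 0" --pt "0 0.0006 0.0167 -1 0 0" --pt "0 0.0006 0.0167 -1 0 0" --pt "0 0.0006 0.0167 -1 0 0" --pt "0 0.0006 0.0167 -1 0 0" --pt "0 0.0006 0.0167 -1 0 0"

```text
t: 34.48
tool_pos: [0.4537, 0.0701, 0.0988]
ee_rot: [0.774, -0.631, -0.029, 0.034]
ft_force: [-0.7, -3.6, -7.3]
width: 0.178
```

Run:
```python
from tw import *
where()
p=grab('scene','s4')
print([(round(d['score'],2),w(p,d['xyz']).round(4)) for d in viewer.mark_of('stage_top',p)])
```

```text
r 35.8 th -13.7 axial 0.5 tilt -11.6 xaxis.u 1.0000 w 0.178 t 34.48 F [-0.7 -3.6 -7.3] q [-0.05 -0.    2.2   0.24  0.99 -0.28]
[(0.7, array([ 0.622 , -0.0502,  0.0875]))]
```

>>> jog_arm --pt "0 0.0006 0.0167 -1 0 0" --pt "0 0.0006 0.0167 -1 0 0" --pt "0 0.0006 0.0167 -1 0 0" --pt "0 0.0006 0.0167 -1 0 0" --pt "0 0.0006 0.0167 -1 0 0" --pt "0 0.0006 0.0167 -1 0 0" --pt "0 0.0006 0.0167 -1 0 0" --pt "0 0.0006 0.0167 -1 0 0"

```text
t: 35.25
tool_pos: [0.4522, 0.0904, 0.0979]
ee_rot: [-0.571, 0.819, 0.037, -0.025]
ft_force: [1.1, -3.4, -2.9]
width: 0.184
```

>>> jog_arm --pt "0 0.0006 0.0167 -1 0 0" --pt "0 0.0006 0.0167 -1 0 0" --pt "0 0.0006 0.0167 -1 0 0" --pt "0 0.0006 0.0167 -1 0 0" --pt "0 0.0006 0.0167 -1 0 0" --pt "0 0.0006 0.0167 -1 0 0" --pt "0 0 0 0 0 0" --pt "0 0 0 0 0 0"

```text
t: 35.92
tool_pos: [0.4511, 0.1039, 0.0891]
ee_rot: [-0.389, 0.92, 0.041, -0.018]
ft_force: [1.5, 0.1, 2.4]
width: 0.178
```

Run:
```python
from tw import *
where()
p=grab('scene','s4')
print([(round(d['score'],2),w(p,d['xyz']).round(4)) for d in viewer.mark_of('stage_top',p)])
```

```text
r 35.7 th 45.4 axial 0.8 tilt 44.1 xaxis.u 1.0000 w 0.178 t 35.92 F [1.5 0.1 2.4] q [ 0.62  0.31  2.06 -0.67  1.3   0.9 ]
[(0.73, array([0.651 , 0.3187, 0.3068])), (0.69, array([ 0.6204, -0.0358,  0.0866]))]
```

View pics/s4.png

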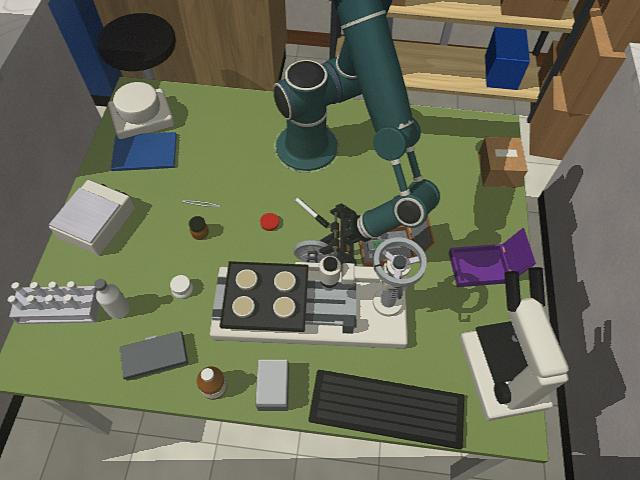

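>>> jog_arm --pt "0 0 0 0 0 0" --pt "0 0 0 0 0 0" --pt "0 0 0 0 0 0" --pt "0 0 0 0 0 0" --pt "0 -0.13 0 0 0 0" --pt "0 -0.13 0 0 0 0" --pt "0 0.001 -0.0349 1 0 0" --pt "0 0.002 -0.0349 1 0 0" --fingers 0.46

```text
t: 36.68
tool_pos: [0.4489, 0.1239, 0.124]
ee_rot: [-0.454, 0.89, 0.041, -0.021]
ft_force: [-0.6, 0.2, -0.2]
width: 0.27
```

>>> jog_arm --pt "0 0.001 -0.0349 1 0 0" --pt "0 0.001 -0.0349 1 0 0" --pt "0 0.001 -0.0349 1 0 0" --pt "0 0.001 -0.0349 1 0 0" --pt "0 0.001 -0.0349 1 0 0" --pt "0 0.001 -0.0349 1 0 0" --pt "0 0.001 -0.0349 1 0 0" --pt "0 0.001 -0.0349 1 0 0"

```text
t: 37.35
tool_pos: [0.4521, 0.0836, 0.1391]
ee_rot: [-0.682, 0.73, 0.034, -0.03]
ft_force: [0.3, -0.1, 0.0]
width: 0.271
```

>>> jog_arm --pt "0 0.001 -0.0349 1 0 0" --pt "0 0.001 -0.0349 1 0 0" --pt "0 0.001 -0.0349 1 0 0" --pt "0 0.001 -0.0349 1 0 0" --pt "0 0.001 -0.0349 1 0 0" --pt "0 0.001 -0.0349 1 0 0" --pt "0 0.001 -0.0349 1 0 0" --pt "0 0.001 -0.0349 1 0 0"

```text
t: 38.02
tool_pos: [0.456, 0.0429, 0.1307]
ee_rot: [0.857, -0.514, -0.024, 0.037]
ft_force: [-0.2, -0.3, -0.4]
width: 0.272
```

Run:
```python
from tw import *
where()
plan([(*P(-44,75),4),(*P(-44,36),3)])
```

```text
r 75.7 th -28.2 axial 0.3 tilt -28.1 xaxis.u 1.0000 w 0.272 t 38.02 F [-0.2 -0.3 -0.4] q [-0.3   0.05  2.15  0.49  1.19 -0.63]
4 x [-0.001, 0.002, -0.035, 0.995, 0.011, 0.005] 
3 x [0.0, 0.087, 0.0, 0.0, 0.0, -0.0]
```

>>> jog_arm --pt "0 0.001 -0.0349 1 0 0" --pt "0 0.001 -0.0349 1 0 0" --pt "0 0.001 -0.0349 1 0 0" --pt "0 0.001 -0.0349 1 0 0" --pt "0 0.088 0 0 0 0" --pt "0 0.088 0 0 0 0" --pt "0 0.088 0 0 0 0" --pt "0 0 0 0 0 0"

```text
t: 38.68
tool_pos: [0.4523, 0.0566, 0.0877]
ee_rot: [0.919, -0.391, -0.017, 0.043]
ft_force: [-1.1, 0.5, 0.0]
width: 0.272
```

>>> jog_arm --pt "0 0 0 0 0 0" --pt "0 0 0 0 0 0" --pt "0 0 0 0 0 0" --pt "0 0 0 0 0 0" --pt "0 0 0 0 0 0" --pt "0 0.0006 0.0167 -1 0 0" --pt "0 0.0006 0.0167 -1 0 0" --pt "0 0.0006 0.0167 -1 0 0" --fingers 1

```text
t: 39.35
tool_pos: [0.4544, 0.0603, 0.0934]
ee_rot: [0.873, -0.487, -0.022, 0.038]
ft_force: [4.0, 9.3, -16.8]
width: 0.185
```

Run:
```python
from tw import *
where()
```

```text
r 34.6 th -31.9 axial 0.3 tilt -31.7 xaxis.u 1.0000 w 0.185 t 39.35 F [  4.    9.3 -16.8] q [-0.3   0.12  2.18  0.57  1.14 -0.7 ]
```

>>> jog_arm --pt "0 0.0006 0.0167 -1 0 0" --pt "0 0.0006 0.0167 -1 0 0" --pt "0 0.0006 0.0167 -1 0 0" --pt "0 0.0006 0.0167 -1 0 0" --pt "0 0.0006 0.0167 -1 0 0" --pt "0 0.0006 0.0167 -1 0 0" --pt "0 0.0006 0.0167 -1 0 0" --pt "0 0.0006 0.0167 -1 0 0"

```text
t: 40.02
tool_pos: [0.453, 0.0787, 0.0987]
ee_rot: [-0.704, 0.708, 0.033, -0.03]
ft_force: [7.7, -2.5, -20.3]
width: 0.18
```

>>> jog_arm --pt "0 0.0006 0.0167 -1 0 0" --pt "0 0.0006 0.0167 -1 0 0" --pt "0 0.0006 0.0167 -1 0 0" --pt "0 0.0006 0.0167 -1 0 0" --pt "0 0.0006 0.0167 -1 0 0" --pt "0 0.0006 0.0167 -1 0 0" --pt "0 0.0006 0.0167 -1 0 0" --pt "0 0.0006 0.0167 -1 0 0"

```text
t: 40.68
tool_pos: [0.4516, 0.0969, 0.0935]
ee_rot: [-0.482, 0.875, 0.041, -0.021]
ft_force: [9.1, -12.3, -17.0]
width: 0.18
```

Run:
```python
from tw import *
where()
p=grab('scene','s4')
print([(round(d['score'],2),w(p,d['xyz']).round(4)) for d in viewer.mark_of('stage_top',p)])
```

```text
r 34.8 th 31.9 axial 0.7 tilt 32.4 xaxis.u 1.0000 w 0.180 t 40.68 F [  9.1 -12.3 -17. ] q [ 0.52  0.18  2.11 -0.56  1.17  0.74]
[(0.85, array([ 0.6207, -0.0139,  0.0869]))]
```

>>> jog_arm --pt "0 0.0006 0.0167 -1 0 0" --pt "0 0.0006 0.0167 -1 0 0" --pt "0 0.0006 0.0167 -1 0 0" --pt "0 0 0 0 0 0" --pt "0 0 0 0 0 0" --pt "0 0 0 0 0 0" --pt "0 0 0 0 0 0" --pt "0 0 0 0 0 0"

```text
t: 41.45
tool_pos: [0.4512, 0.1031, 0.0886]
ee_rot: [-0.39, 0.92, 0.042, -0.017]
ft_force: [7.7, -8.4, -11.3]
width: 0.182
```

>>> jog_arm --pt "0 0 0 0 0 0" --pt "0 0 0 0 0 0" --pt "0 0 0 0 0 0" --pt "0 0 0 0 0 0" --pt "0 -0.13 0 0 0 0" --pt "0 -0.13 0 0 0 0" --pt "0 0.001 -0.0349 1 0 0" --pt "0 0.002 -0.0349 1 0 0" --fingers 0.46

```text
t: 42.12
tool_pos: [0.4495, 0.1248, 0.1247]
ee_rot: [-0.454, 0.89, 0.042, -0.02]
ft_force: [-0.2, 0.0, 0.8]
width: 0.268
```

>>> jog_arm --pt "0 0.001 -0.0349 1 0 0" --pt "0 0.001 -0.0349 1 0 0" --pt "0 0.001 -0.0349 1 0 0" --pt "0 0.001 -0.0349 1 0 0" --pt "0 0.001 -0.0349 1 0 0" --pt "0 0.001 -0.0349 1 0 0" --pt "0 0.001 -0.0349 1 0 0" --pt "0 0.001 -0.0349 1 0 0"

```text
t: 42.78
tool_pos: [0.4527, 0.0841, 0.1398]
ee_rot: [-0.682, 0.73, 0.034, -0.029]
ft_force: [-0.5, -0.0, -0.7]
width: 0.27
```

>>> jog_arm --pt "0 0.001 -0.0349 1 0 0" --pt "0 0.001 -0.0349 1 0 0" --pt "0 0.001 -0.0349 1 0 0" --pt "0 0.001 -0.0349 1 0 0" --pt "0 0.001 -0.0349 1 0 0" --pt "0 0.001 -0.0349 1 0 0" --pt "0 0.001 -0.0349 1 0 0" --pt "0 0.001 -0.0349 1 0 0"

```text
t: 43.45
tool_pos: [0.4564, 0.0432, 0.1313]
ee_rot: [0.857, -0.514, -0.025, 0.037]
ft_force: [-0.8, -0.6, -0.6]
width: 0.269
```

Run:
```python
from tw import *
where()
plan([(*P(-44,75),4),(*P(-44,36),3)])
```

```text
r 76.1 th -27.8 axial 0.8 tilt -28.1 xaxis.u 1.0000 w 0.269 t 43.45 F [-0.8 -0.6 -0.6] q [-0.29  0.05  2.15  0.49  1.19 -0.63]
4 x [-0.001, 0.003, -0.035, 0.997, 0.015, 0.006] 
3 x [0.0, 0.087, 0.0, 0.0, 0.0, -0.0]
```

>>> jog_arm --pt "0 0.002 -0.0349 1 0 0" --pt "0 0.002 -0.0349 1 0 0" --pt "0 0.002 -0.0349 1 0 0" --pt "0 0.002 -0.0349 1 0 0" --pt "0 0.087 0 0 0 0" --pt "0 0.087 0 0 0 0" --pt "0 0.087 0 0 0 0" --pt "0 0 0 0 0 0"

```text
t: 44.12
tool_pos: [0.4525, 0.0568, 0.0878]
ee_rot: [0.919, -0.391, -0.017, 0.043]
ft_force: [0.0, 0.0, -0.0]
width: 0.271
```

>>> jog_arm --pt "0 0 0 0 0 0" --pt "0 0 0 0 0 0" --pt "0 0 0 0 0 0" --pt "0 0 0 0 0 0" --pt "0 0 0 0 0 0" --pt "0 0 0 0 0 0" --pt "0 0.0006 0.0167 -1 0 0" --pt "0 0.0006 0.0167 -1 0 0" --fingers 1

```text
t: 44.78
tool_pos: [0.4546, 0.0583, 0.0918]
ee_rot: [0.889, -0.455, -0.02, 0.039]
ft_force: [3.7, 8.9, -15.5]
width: 0.178
```

>>> jog_arm --pt "0 0.0006 0.0167 -1 0 0" --pt "0 0.0006 0.0167 -1 0 0" --pt "0 0.0006 0.0167 -1 0 0" --pt "0 0.0006 0.0167 -1 0 0" --pt "0 0.0006 0.0167 -1 0 0" --pt "0 0.0006 0.0167 -1 0 0" --pt "0 0.0006 0.0167 -1 0 0" --pt "0 0.0006 0.0167 -1 0 0"

```text
t: 45.45
tool_pos: [0.4532, 0.0763, 0.0984]
ee_rot: [0.729, -0.684, -0.032, 0.031]
ft_force: [7.2, -1.5, -22.9]
width: 0.175
```

>>> jog_arm --pt "0 0.0006 0.0167 -1 0 0" --pt "0 0.0006 0.0167 -1 0 0" --pt "0 0.0006 0.0167 -1 0 0" --pt "0 0.0006 0.0167 -1 0 0" --pt "0 0.0006 0.0167 -1 0 0" --pt "0 0.0006 0.0167 -1 0 0" --pt "0 0.0006 0.0167 -1 0 0" --pt "0 0.0006 0.0167 -1 0 0"

```text
t: 46.12
tool_pos: [0.4518, 0.0948, 0.0945]
ee_rot: [-0.512, 0.858, 0.04, -0.022]
ft_force: [8.6, -10.2, -18.0]
width: 0.178
```

>>> jog_arm --pt "0 0.0006 0.0167 -1 0 0" --pt "0 0.0006 0.0167 -1 0 0" --pt "0 0.0006 0.0167 -1 0 0" --pt "0 0.0006 0.0167 -1 0 0" --pt "0 0 0 0 0 0" --pt "0 0 0 0 0 0" --pt "0 0 0 0 0 0" --pt "0 0 0 0 0 0"

```text
t: 46.78
tool_pos: [0.4512, 0.1029, 0.0883]
ee_rot: [-0.389, 0.92, 0.043, -0.017]
ft_force: [7.7, -10.1, -12.2]
width: 0.181
```

Run:
```python
from tw import *
where()
p=grab('scene','s4')
print([(round(d['score'],2),w(p,d['xyz']).round(4)) for d in viewer.mark_of('stage_top',p)])
```

```text
r 34.5 th 45.1 axial 0.8 tilt 44.1 xaxis.u 1.0000 w 0.181 t 46.78 F [  7.7 -10.1 -12.2] q [ 0.62  0.3   2.07 -0.67  1.3   0.9 ]
[(0.73, array([0.6174, 0.0104, 0.0856]))]
```

>>> jog_arm --pt "0 0 0 0 0 0" --pt "0 0 0 0 0 0" --pt "0 0 0 0 0 0" --pt "0 0 0 0 0 0" --pt "0 -0.13 0 0 0 0" --pt "0 -0.13 0 0 0 0" --pt "0 0.001 -0.0349 1 0 0" --pt "0 0.002 -0.0349 1 0 0" --fingers 0.46

```text
t: 47.55
tool_pos: [0.4494, 0.125, 0.1246]
ee_rot: [-0.454, 0.89, 0.042, -0.02]
ft_force: [0.3, -0.2, 0.5]
width: 0.268
```

>>> jog_arm --pt "0 0.001 -0.0349 1 0 0" --pt "0 0.001 -0.0349 1 0 0" --pt "0 0.001 -0.0349 1 0 0" --pt "0 0.001 -0.0349 1 0 0" --pt "0 0.001 -0.0349 1 0 0" --pt "0 0.001 -0.0349 1 0 0" --pt "0 0.001 -0.0349 1 0 0" --pt "0 0.001 -0.0349 1 0 0"

```text
t: 48.22
tool_pos: [0.4527, 0.0843, 0.1397]
ee_rot: [-0.682, 0.73, 0.034, -0.029]
ft_force: [-0.2, 0.7, -0.2]
width: 0.273
```

>>> jog_arm --pt "0 0.001 -0.0349 1 0 0" --pt "0 0.001 -0.0349 1 0 0" --pt "0 0.001 -0.0349 1 0 0" --pt "0 0.001 -0.0349 1 0 0" --pt "0 0.001 -0.0349 1 0 0" --pt "0 0.001 -0.0349 1 0 0" --pt "0 0.001 -0.0349 1 0 0" --pt "0 0.001 -0.0349 1 0 0"

```text
t: 48.88
tool_pos: [0.4565, 0.0434, 0.1312]
ee_rot: [0.857, -0.514, -0.025, 0.037]
ft_force: [0.3, 0.0, -0.3]
width: 0.271
```

Run:
```python
from tw import *
where()
plan([(*P(-44,75),4),(*P(-44,36),3)])
```

```text
r 75.9 th -27.7 axial 0.9 tilt -28.1 xaxis.u 1.0000 w 0.271 t 48.88 F [ 0.3  0.  -0.3] q [-0.29  0.05  2.15  0.49  1.19 -0.63]
4 x [-0.002, 0.003, -0.036, 0.997, 0.015, 0.006] 
3 x [0.0, 0.087, 0.0, 0.0, 0.0, -0.0]
```

>>> jog_arm --pt "0 0.002 -0.036 1 0 0" --pt "0 0.002 -0.036 1 0 0" --pt "0 0.002 -0.036 1 0 0" --pt "0 0.002 -0.036 1 0 0" --pt "0 0.085 0 0 0 0" --pt "0 0.085 0 0 0 0" --pt "0 0.082 0 0 0 0" --pt "0 0 0 0 0 0"

```text
t: 49.55
tool_pos: [0.4527, 0.0554, 0.0884]
ee_rot: [0.919, -0.391, -0.017, 0.043]
ft_force: [0.3, 0.0, -0.1]
width: 0.267
```

>>> jog_arm --pt "0 0 0 0 0 0" --pt "0 0 0 0 0 0" --pt "0 0 0 0 0 0" --pt "0 0 0 0 0 0" --pt "0 0 0 0 0 0" --pt "0 0 0 0 0 0" --pt "0 0.0006 0.0167 -1 0 0" --pt "0 0.0006 0.0167 -1 0 0" --fingers 1

```text
t: 50.22
tool_pos: [0.4547, 0.057, 0.0925]
ee_rot: [0.889, -0.455, -0.02, 0.039]
ft_force: [2.3, 8.8, -13.7]
width: 0.176
```

>>> jog_arm --pt "0 0.0006 0.0167 -1 0 0" --pt "0 0.0006 0.0167 -1 0 0" --pt "0 0.0006 0.0167 -1 0 0" --pt "0 0.0006 0.0167 -1 0 0" --pt "0 0.0006 0.0167 -1 0 0" --pt "0 0.0006 0.0167 -1 0 0" --pt "0 0.0006 0.0167 -1 0 0" --pt "0 0.0006 0.0167 -1 0 0"

```text
t: 50.88
tool_pos: [0.4533, 0.0755, 0.0997]
ee_rot: [0.729, -0.683, -0.032, 0.031]
ft_force: [4.4, 0.5, -15.8]
width: 0.179
```

>>> jog_arm --pt "0 0.0006 0.0167 -1 0 0" --pt "0 0.0006 0.0167 -1 0 0" --pt "0 0.0006 0.0167 -1 0 0" --pt "0 0.0006 0.0167 -1 0 0" --pt "0 0.0006 0.0167 -1 0 0" --pt "0 0.0006 0.0167 -1 0 0" --pt "0 0.0006 0.0167 -1 0 0" --pt "0 0.0006 0.0167 -1 0 0"

```text
t: 51.55
tool_pos: [0.4518, 0.0946, 0.096]
ee_rot: [-0.512, 0.858, 0.04, -0.022]
ft_force: [3.9, -6.2, -9.8]
width: 0.175
```

>>> jog_arm --pt "0 0.0006 0.0167 -1 0 0" --pt "0 0.0006 0.0167 -1 0 0" --pt "0 0.0006 0.0167 -1 0 0" --pt "0 0.0006 0.0167 -1 0 0" --pt "0 0 0 0 0 0" --pt "0 0 0 0 0 0" --pt "0 0 0 0 0 0" --pt "0 0 0 0 0 0"

```text
t: 52.22
tool_pos: [0.4512, 0.1031, 0.0899]
ee_rot: [-0.391, 0.919, 0.042, -0.016]
ft_force: [4.1, -1.3, -4.5]
width: 0.174
```

Run:
```python
from tw import *
where()
p=grab('scene','s4')
print([(round(d['score'],2),w(p,d['xyz']).round(4)) for d in viewer.mark_of('stage_top',p)])
print([(round(d['score'],2),w(p,d['xyz']).round(4)) for d in viewer.mark_of('dish1',p)])
```

```text
r 35.7 th 43.5 axial 0.8 tilt 43.9 xaxis.u 1.0000 w 0.174 t 52.22 F [ 4.1 -1.3 -4.5] q [ 0.62  0.3   2.07 -0.67  1.3   0.9 ]
[(0.68, array([0.6154, 0.0381, 0.0859]))]
[(0.91, array([ 0.6618, -0.0141,  0.0961])), (0.84, array([0.6528, 0.0997, 0.0933])), (0.7, array([ 0.5794, -0.0215,  0.0942])), (0.56, array([0.574 , 0.0889, 0.0958])), (0.56, array([ 0.3346, -0.079 ,  0.01  ])), (0.37, array([0.3757, 0.2899, 0.0186]))]
```

View pics/s4.png

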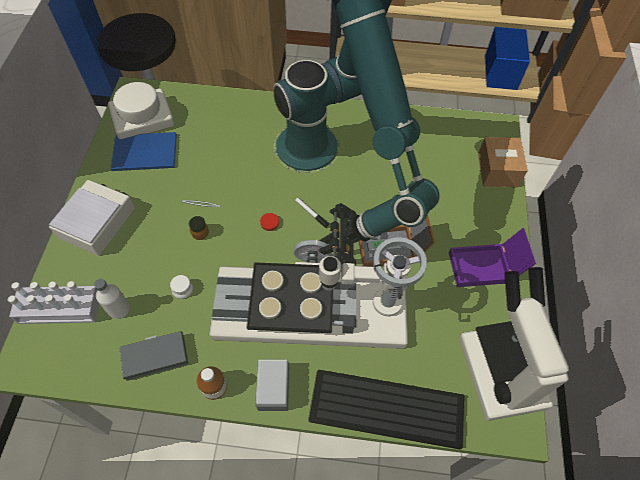

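>>> jog_arm --pt "0 0 0 0 0 0" --pt "0 0 0 0 0 0" --pt "0 0 0 0 0 0" --pt "0 0 0 0 0 0" --pt "0 -0.13 0 0 0 0" --pt "0 -0.13 0 0 0 0" --pt "0 0.001 -0.0349 1 0 0" --pt "0 0.002 -0.0349 1 0 0" --fingers 0.46

```text
t: 53.03
tool_pos: [0.4492, 0.1231, 0.1247]
ee_rot: [-0.454, 0.89, 0.041, -0.021]
ft_force: [0.6, 0.9, 0.3]
width: 0.272
```

>>> jog_arm --pt "0 0.001 -0.0349 1 0 0" --pt "0 0.001 -0.0349 1 0 0" --pt "0 0.001 -0.0349 1 0 0" --pt "0 0.001 -0.0349 1 0 0" --pt "0 0.001 -0.0349 1 0 0" --pt "0 0.001 -0.0349 1 0 0" --pt "0 0.001 -0.0349 1 0 0" --pt "0 0.001 -0.0349 1 0 0"

```text
t: 53.7
tool_pos: [0.4522, 0.0827, 0.1396]
ee_rot: [-0.682, 0.73, 0.034, -0.03]
ft_force: [-0.4, 0.4, -0.4]
width: 0.27
```

>>> jog_arm --pt "0 0.001 -0.0349 1 0 0" --pt "0 0.001 -0.0349 1 0 0" --pt "0 0.001 -0.0349 1 0 0" --pt "0 0.001 -0.0349 1 0 0" --pt "0 0.001 -0.0349 1 0 0" --pt "0 0.001 -0.0349 1 0 0" --pt "0 0 0 0 0 0" --pt "0 0 0 0 0 0"

```text
t: 54.37
tool_pos: [0.4546, 0.051, 0.1343]
ee_rot: [0.818, -0.574, -0.024, 0.036]
ft_force: [-0.1, 0.9, 0.4]
width: 0.272
```

Run:
```python
from tw import *
where()
plan([(*P(-20,37),5)])
```

```text
r 75.5 th -21.4 axial -0.3 tilt -19.9 xaxis.u 1.0000 w 0.272 t 54.37 F [-0.1  0.9  0.4] q [-0.19 -0.01  2.16  0.37  1.12 -0.46]
5 x [0.0, 0.051, 0.003, 0.007, -0.003, -0.002]
```

>>> jog_arm --pt "0 0.051 0.003 0 0 0" --pt "0 0.051 0.003 0 0 0" --pt "0 0.051 0.003 0 0 0" --pt "0 0.051 0.003 0 0 0" --pt "0 0.051 0 0 0 0" --pt "0 0 0 0 0 0" --pt "0 0 0 0 0 0" --pt "0 0 0 0 0 0"

```text
t: 55.03
tool_pos: [0.4538, 0.0669, 0.0994]
ee_rot: [0.818, -0.574, -0.026, 0.037]
ft_force: [-0.3, 0.4, 0.3]
width: 0.271
```

>>> jog_arm --pt "0 0 0 0 0 0" --pt "0 0 0 0 0 0" --pt "0 0 0 0 0 0" --pt "0 0 0 0 0 0" --pt "0 0 0 0 0 0" --pt "0 0 0 0 0 0" --pt "0 0.0006 0.0167 -1 0 0" --pt "0 0.0006 0.0167 -1 0 0" --fingers 1

```text
t: 55.7
tool_pos: [0.4537, 0.0706, 0.1008]
ee_rot: [0.775, -0.63, -0.028, 0.033]
ft_force: [-0.6, 1.5, -5.2]
width: 0.18
```

>>> jog_arm --pt "0 0.0006 0.0167 -1 0 0" --pt "0 0.0006 0.0167 -1 0 0" --pt "0 0.0006 0.0167 -1 0 0" --pt "0 0.0006 0.0167 -1 0 0" --pt "0 0.0006 0.0167 -1 0 0" --pt "0 0.0006 0.0167 -1 0 0" --pt "0 0 0 0 0 0" --pt "0 0 0 0 0 0"

```text
t: 56.37
tool_pos: [0.4527, 0.0835, 0.1014]
ee_rot: [-0.625, 0.78, 0.037, -0.029]
ft_force: [2.3, -14.2, 3.0]
width: 0.181
```

Run:
```python
from tw import *
where()
for c in ('scene','top'):
    p=grab(c)
    print([(round(d['score'],2),w(p,d['xyz']).round(4)) for d in viewer.mark_of('stage_top',p)])
```

```text
r 37.7 th 7.5 axial 0.6 tilt 12.6 xaxis.u 1.0000 w 0.181 t 56.37 F [  2.3 -14.2   3. ] q [ 0.29  0.02  2.17 -0.26  1.01  0.34]
[(0.59, array([0.6157, 0.0423, 0.0865]))]
[(0.89, array([0.613 , 0.0521, 0.0863]))]
```

>>> jog_arm --pt "0 0.0006 0.0167 -1 0 0" --pt "0 0.0006 0.0167 -1 0 0" --pt "0 0 0.01 0 0 0" --pt "0 0 0 0 0 0" --pt "0 0 0 0 0 0" --pt "0 0 0 0 0 0" --pt "0 0 0 0 0 0" --pt "0 0 0 0 0 0"

```text
t: 57.23
tool_pos: [0.4524, 0.0862, 0.1007]
ee_rot: [-0.567, 0.823, 0.037, -0.026]
ft_force: [5.9, -23.4, 6.0]
width: 0.181
```

Run:
```python
from tw import *
where()
p=grab('scene');f=p['frame'];cv2.imwrite('pics/s5.png',cv2.resize(f[230:350,200:430],None,fx=3.4,fy=3.4,interpolation=cv2.INTER_CUBIC)[:,:,::-1])
for c in ('scene','top'):
    p=grab(c)
    print([(round(d['score'],2),w(p,d['xyz']).round(4)) for d in viewer.mark_of('stage_top',p)])
```

```text
r 37.5 th 11.9 axial 0.6 tilt 20.8 xaxis.u 1.0000 w 0.181 t 57.23 F [  5.9 -23.4   6. ] q [ 0.39  0.07  2.15 -0.4   1.07  0.52]
[(0.6, array([0.6151, 0.0459, 0.0882]))]
[(0.7, array([0.6159, 0.0491, 0.0873])), (0.64, array([0.6542, 0.3182, 0.3045])), (0.42, array([0.5709, 0.0961, 0.0915]))]
```

View pics/s5.png

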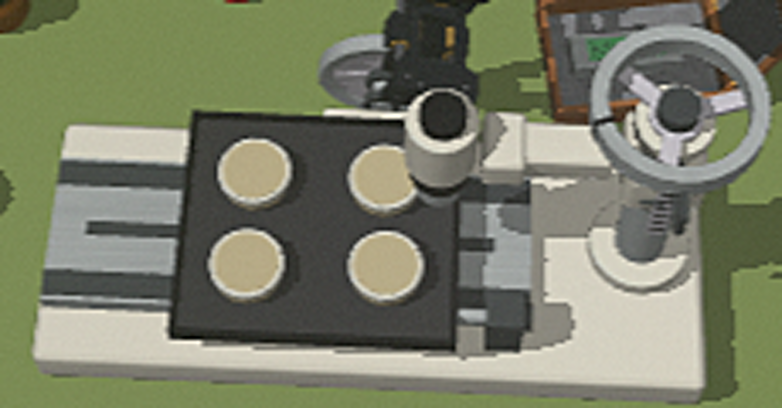

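>>> jog_arm --pt "0 0 0 0 0 0" --pt "0 0 0 0 0 0" --pt "0 0 0 0 0 0" --pt "0 0 0 0 0 0" --pt "0 -0.15 0 0 0 0" --pt "0 -0.2 0 0 0 0" --pt "0 -0.2 0 0 0 0" --pt "0 0 0 0 0 0" --fingers 0.46

```text
t: 58.15
tool_pos: [0.4523, 0.1239, 0.1818]
ee_rot: [-0.574, 0.818, 0.04, -0.022]
ft_force: [0.4, 1.4, 0.5]
width: 0.27
```

```bash
cat > cw.py <<'E'
from plan import *
CH=np.array([.582,.309])
def Q(phi,z,yaw=None,r=58.5):
    p=np.radians(phi);return [CH[0]+r/1000*np.cos(p),CH[1]+r/1000*np.sin(p),z],down(phi+180 if yaw is None else yaw)
E
python3 - <<'E'
from tw import *
from cw import *
where()
for c in ('scene','top'):
    p=grab(c,'t_'+c)
    print([(q,round(d['score'],2),w(p,d['xyz']).round(4)) for q in ('stage_top','column_hub','wheel_pointer','rim_line') for d in viewer.mark_of(q,p)])
A,s=cur();pos=A[:3,3]
B=[.46,.13,.30],down(20)
plan([(*B,6),([.46,.2,.37],down(60),11),([.48,.25,.40],down(110),14),(*Q(-20,.37),14)])
E
```

```text
r 126.2 th 21.0 axial 3.8 tilt 19.9 xaxis.u 0.9999 w 0.270 t 58.15 F [0.4 1.4 0.5] q [ 0.45 -0.01  2.06 -0.35  1.23  0.5 ]
[('stage_top', 0.83, array([0.6139, 0.0441, 0.086 ])), ('column_hub', 0.6, array([0.5818, 0.307 , 0.3018])), ('column_hub', 0.46, array([0.376 , 0.29  , 0.0165])), ('wheel_pointer', 0.72, array([0.6522, 0.3157, 0.3073])), ('wheel_pointer', 0.41, array([0.5755, 0.0967, 0.0964])), ('rim_line', 0.97, array([0.605 , 0.2522, 0.3026])), ('rim_line', 0.28, array([0.5847, 0.312 , 0.3024]))]
[('stage_top', 0.98, array([0.6174, 0.0506, 0.0889])), ('column_hub', 0.91, array([0.583 , 0.3109, 0.3066])), ('wheel_pointer', 0.58, array([0.654 , 0.3173, 0.3028])), ('rim_line', 0.72, array([0.6077, 0.2557, 0.303 ])), ('rim_line', 0.43, array([ 0.6125,  0.0967, -0.0066]))]
6 x [0.013, -0.138, -0.02, 0.834, -0.614, -0.111] 
11 x [0.027, -0.042, 0.034, 0.0, -0.909, 0.0] 
14 x [0.026, -0.014, -0.007, 0.0, -0.893, 0.0] 
14 x [-0.039, 0.014, -0.069, 0.0, -0.893, 0.0]
```

Run:
```python
from plan import *
plan([([.56,.08,.27],down(5),6),([.67,.06,.26],down(5),4)])
```

```text
6 x [0.12, -0.092, -0.076, 0.839, 0.005, -0.001] 
4 x [0.18, 0.017, -0.049, 0.0, 0.0, 0.0]
```

View pics/t_scene.png

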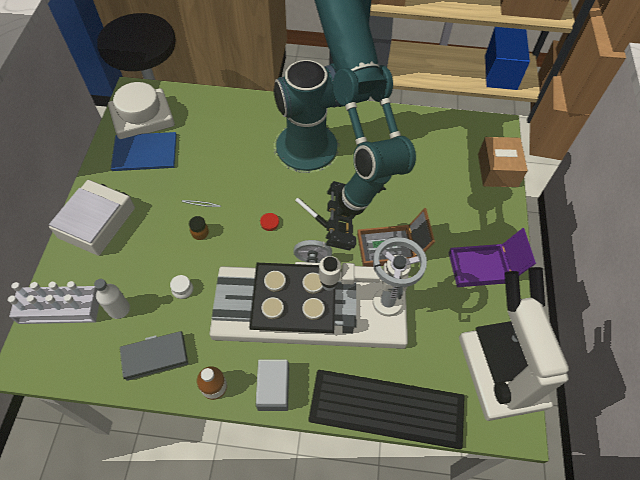

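Run:
```python
from plan import *
plan([([.455,.06,.27],down(5),6),([.67,.05,.26],down(5),6)])
```

```text
6 x [0.001, -0.09, -0.088, 0.839, 0.005, -0.001] 
6 x [0.237, 0.011, -0.032, 0.0, 0.0, 0.0]
```

>>> jog_arm --pt "0 -0.09 -0.088 0.839 0 0" --pt "0 -0.09 -0.088 0.839 0 0" --pt "0 -0.09 -0.088 0.839 0 0" --pt "0 -0.09 -0.088 0.839 0 0" --pt "0 -0.09 -0.088 0.839 0 0" --pt "0 -0.09 -0.088 0.839 0 0" --pt "0.237 0.011 -0.032 0 0 0" --pt "0.237 0.011 -0.032 0 0 0"

```text
t: 59.32
tool_pos: [0.5269, 0.055, 0.2703]
ee_rot: [0.707, -0.706, -0.032, 0.029]
ft_force: [0.7, 0.8, 0.9]
width: 0.274
```

>>> jog_arm --pt "0.237 0.011 -0.032 0 0 0" --pt "0.237 0.011 -0.032 0 0 0" --pt "0.237 0.011 -0.032 0 0 0" --pt "0.237 0.011 -0.032 0 0 0" --pt "0 0 0 0 0 0" --pt "0 0 0 0 0 0" --pt "0 0 0 0 0 0" --pt "0 0 0 0 0 0"

```text
t: 59.98
tool_pos: [0.6681, 0.0505, 0.2616]
ee_rot: [0.707, -0.706, -0.032, 0.032]
ft_force: [0.2, -0.3, 0.3]
width: 0.272
```

Run:
```python
from plan import *
p=grab('wrist','w7');print(cur()[0][:3,3])
print([(q,round(d['score'],2),w(p,d['xyz']).round(4)) for q in ('stage_top','column_hub','wheel_pointer','rim_line','dish1') for d in viewer.mark_of(q,p)])
```

```text
[0.6680968  0.05062806 0.26209625]
[('stage_top', 0.58, array([0.6136, 0.0473, 0.0869])), ('column_hub', 0.43, array([ 0.6592, -0.0062,  0.0973])), ('wheel_pointer', 0.23, array([0.6125, 0.049 , 0.0841])), ('dish1', 0.85, array([ 0.6611, -0.0064,  0.0963])), ('dish1', 0.81, array([ 0.5765, -0.0144,  0.0962])), ('dish1', 0.78, array([0.5692, 0.095 , 0.0954])), ('dish1', 0.77, array([0.649 , 0.1083, 0.0966])), ('dish1', 0.7, array([ 0.3291, -0.0776,  0.0056]))]
```

View pics/w7.png

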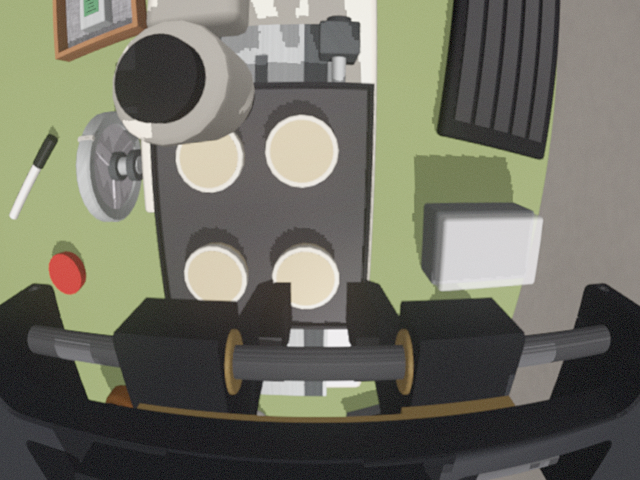

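Run:
```python
import cv2
f=cv2.imread('pics/w7.png');cv2.imwrite('pics/w7z.png',cv2.resize(f[10:120,270:400],None,fx=5,fy=5,interpolation=cv2.INTER_CUBIC))
```

```text
(no output)
```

View pics/w7z.png

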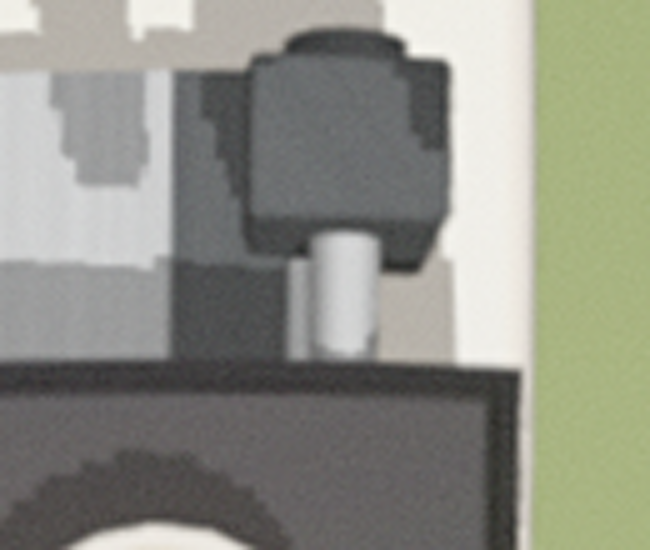

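Run:
```python
from cw import *
plan([([.66,.08,.37],down(15),4),([.65,.17,.40],down(90),19),(*Q(-20,.38),18),(*Q(-20,.289),5)])
```

```text
4 x [-0.007, -0.179, 0.051, -0.002, -0.616, 0.008] 
19 x [0.024, -0.011, 0.024, 0.0, -0.987, 0.0] 
18 x [0.042, 0.007, -0.021, 0.0, -0.972, 0.0] 
5 x [0.0, 0.121, 0.0, 0.0, -0.0, 0.0]
```

>>> jog_arm --pt "0 -0.179 0.051 0 -0.616 0" --pt "0 -0.179 0.051 0 -0.616 0" --pt "0 -0.179 0.051 0 -0.616 0" --pt "0 -0.179 0.051 0 -0.616 0" --pt "0.024 -0.011 0.024 0 -0.987 0" --pt "0.024 -0.011 0.024 0 -0.987 0" --pt "0.024 -0.011 0.024 0 -0.987 0" --pt "0.024 -0.011 0.024 0 -0.987 0" --fingers 0.3

```text
t: 60.95
tool_pos: [0.6726, 0.0995, 0.3764]
ee_rot: [0.682, -0.681, -0.19, 0.188]
ft_force: [0.2, -0.1, -0.1]
width: 0.351
```

>>> jog_arm --pt "0.024 -0.011 0.024 0 -0.987 0" --pt "0.024 -0.011 0.024 0 -0.987 0" --pt "0.024 -0.011 0.024 0 -0.987 0" --pt "0.024 -0.011 0.024 0 -0.987 0" --pt "0.024 -0.011 0.024 0 -0.987 0" --pt "0.024 -0.011 0.024 0 -0.987 0" --pt "0.024 -0.011 0.024 0 -0.987 0" --pt "0.024 -0.011 0.024 0 -0.987 0"

```text
t: 61.62
tool_pos: [0.6727, 0.1397, 0.3892]
ee_rot: [0.604, -0.604, -0.368, 0.367]
ft_force: [-1.0, -0.6, -0.2]
width: 0.352
```

>>> jog_arm --pt "0.024 -0.011 0.024 0 -0.987 0" --pt "0.024 -0.011 0.024 0 -0.987 0" --pt "0.024 -0.011 0.024 0 -0.987 0" --pt "0.024 -0.011 0.024 0 -0.987 0" --pt "0.024 -0.011 0.024 0 -0.987 0" --pt "0.024 -0.011 0.024 0 -0.987 0" --pt "0.024 -0.011 0.024 0 -0.987 0" --pt "0 0 0 0 0 0"

```text
t: 62.28
tool_pos: [0.6552, 0.171, 0.4013]
ee_rot: [-0.499, 0.5, 0.501, -0.5]
ft_force: [-0.5, 0.9, 0.5]
width: 0.345
```

Run:
```python
from cw import *
A,s=cur();print(A.round(3),s['joint_positions'].round(2))
for c in ('wrist','scene'):
    p=grab(c,'c_'+c)
    print([(q,round(d['score'],2),w(p,d['xyz']).round(4)) for q in ('column_hub','wheel_pointer','rim_line') for d in viewer.mark_of(q,p)])
plan([(*Q(-20,.38),18),(*Q(-20,.289),5)])
```

```text
[[-0.002  0.002 -1.     0.655]
 [ 1.     0.001 -0.002  0.171]
 [ 0.001 -1.    -0.002  0.401]
 [ 0.     0.     0.     1.   ]] [ 0.22  0.22  1.37  0.    1.55 -1.36]
[('column_hub', 0.73, array([0.5859, 0.3086, 0.3021])), ('wheel_pointer', 0.69, array([0.6507, 0.3145, 0.2993])), ('wheel_pointer', 0.56, array([0.5652, 0.0952, 0.093 ])), ('wheel_pointer', 0.25, array([ 0.6601, -0.0088,  0.0973])), ('rim_line', 0.82, array([0.6044, 0.2552, 0.3076])), ('rim_line', 0.7, array([0.6482, 0.1063, 0.098 ]))]
[('column_hub', 0.85, array([0.5848, 0.3092, 0.2998])), ('column_hub', 0.43, array([ 0.3947, -0.2865, -0.0014])), ('column_hub', 0.22, array([ 0.5939, -0.2957, -0.0021])), ('wheel_pointer', 0.64, array([0.6497, 0.316 , 0.3059])), ('wheel_pointer', 0.31, array([0.3792, 0.2954, 0.0098])), ('rim_line', 0.58, array([0.6085, 0.2573, 0.3041]))]
18 x [0.043, 0.007, -0.019, 0.001, -0.973, 0.0] 
5 x [0.0, 0.121, 0.0, 0.0, -0.0, 0.0]
```

View pics/c_wrist.png

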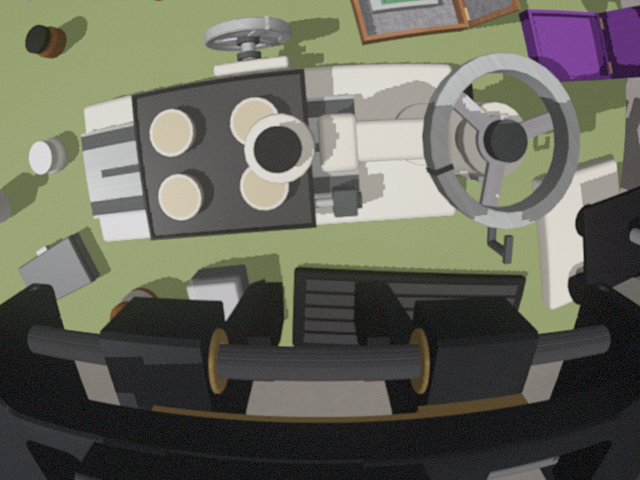

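View pics/c_scene.png

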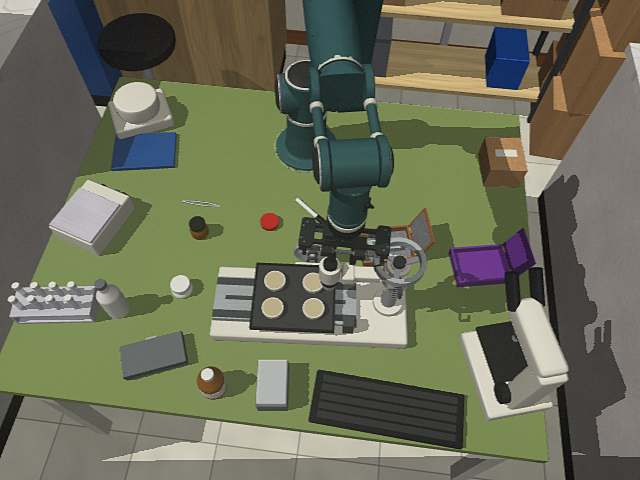

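```bash
sed -i 's/CH=np.array.*/CH=np.array([.584,.309])/' cw.py
python3 - <<'E'
from cw import *
plan([(*Q(-20,.38),18)])
E
```

```text
18 x [0.043, 0.007, -0.02, 0.001, -0.973, 0.0]
```

>>> jog_arm --pt "0.043 0.007 -0.02 0 -0.973 0" --pt "0.043 0.007 -0.02 0 -0.973 0" --pt "0.043 0.007 -0.02 0 -0.973 0" --pt "0.043 0.007 -0.02 0 -0.973 0" --pt "0.043 0.007 -0.02 0 -0.973 0" --pt "0.043 0.007 -0.02 0 -0.973 0" --pt "0.043 0.007 -0.02 0 -0.973 0" --pt "0.043 0.007 -0.02 0 -0.973 0"

```text
t: 63.35
tool_pos: [0.667, 0.2255, 0.3916]
ee_rot: [-0.347, 0.347, 0.617, -0.616]
ft_force: [0.5, -0.3, 0.5]
width: 0.349
```

>>> jog_arm --pt "0.043 0.007 -0.02 0 -0.973 0" --pt "0.043 0.007 -0.02 0 -0.973 0" --pt "0.043 0.007 -0.02 0 -0.973 0" --pt "0.043 0.007 -0.02 0 -0.973 0" --pt "0.043 0.007 -0.02 0 -0.973 0" --pt "0.043 0.007 -0.02 0 -0.973 0" --pt "0.043 0.007 -0.02 0 -0.973 0" --pt "0.043 0.007 -0.02 0 -0.973 0"

```text
t: 64.02
tool_pos: [0.6478, 0.2784, 0.3833]
ee_rot: [-0.168, 0.169, 0.687, -0.686]
ft_force: [-0.2, 0.0, -0.6]
width: 0.349
```

>>> jog_arm --pt "0.043 0.007 -0.02 0 -0.973 0" --pt "0.043 0.007 -0.02 0 -0.973 0" --pt "0 0 0 0 0 0" --pt "0 0 0 0 0 0" --pt "0 0 0 0 0 0" --pt "0 0 0 0 0 0" --pt "0 0 0 0 0 0" --pt "0 0 0 0 0 0"

```text
t: 64.68
tool_pos: [0.639, 0.2889, 0.3815]
ee_rot: [-0.123, 0.123, 0.697, -0.696]
ft_force: [0.4, 0.1, 0.4]
width: 0.35
```

Run:
```python
from cw import *
A,s=cur();print(A.round(3),s['joint_positions'].round(2),s['t'])
for c in ('wrist',):
    p=grab(c,'c2_'+c)
    print([(q,round(d['score'],2),w(p,d['xyz']).round(4)) for q in ('column_hub','wheel_pointer','rim_line') for d in viewer.mark_of(q,p)])
plan([(*Q(-20,.289),6)])
```

```text
[[-0.94   0.001 -0.342  0.639]
 [ 0.342  0.001 -0.94   0.289]
 [-0.001 -1.    -0.001  0.382]
 [ 0.     0.     0.     1.   ]] [ 0.39  0.27  1.34  0.    1.53 -2.4 ] 64.6833
[('column_hub', 0.83, array([0.5841, 0.3098, 0.306 ])), ('wheel_pointer', 0.55, array([0.653 , 0.3174, 0.3038])), ('rim_line', 0.84, array([0.6044, 0.2521, 0.3096])), ('rim_line', 0.37, array([0.378 , 0.2936, 0.0152]))]
6 x [-0.0, 0.103, 0.0, 0.002, 0.001, -0.001]
```

View pics/c2_wrist.png

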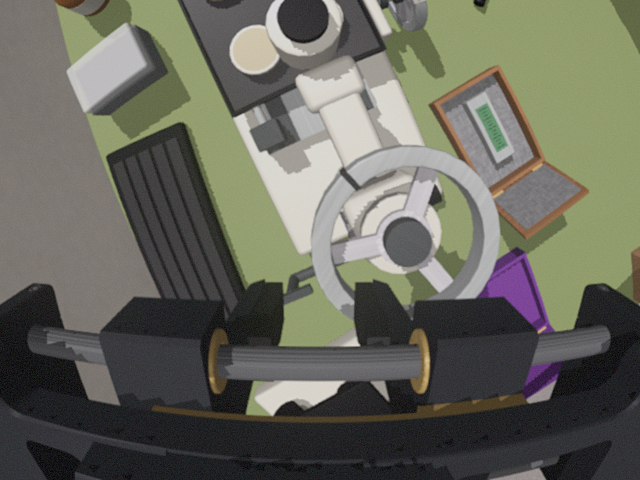

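>>> jog_arm --pt "0 0.103 0 0 0 0" --pt "0 0.103 0 0 0 0" --pt "0 0.103 0 0 0 0" --pt "0 0.103 0 0 0 0" --pt "0 0.103 0 0 0 0" --pt "0 0.1 0 0 0 0" --pt "0 0 0 0 0 0" --pt "0 0 0 0 0 0"

```text
t: 65.55
tool_pos: [0.6383, 0.2891, 0.2882]
ee_rot: [0.123, -0.122, -0.696, 0.697]
ft_force: [0.1, 0.4, -0.1]
width: 0.351
```

>>> jog_arm --pt "0 0 0 0 0 0" --pt "0 0 0 0 0 0" --pt "0 0 0 0 0 0" --pt "0 0 0 0 0 0" --pt "0 0 0 0 0 0" --pt "0 0 0 0 0 0" --pt "0 0 0 0 0 0" --pt "0 0 0 0 0 0" --fingers 1

```text
t: 66.22
tool_pos: [0.6378, 0.2902, 0.2909]
ee_rot: [-0.123, 0.122, 0.697, -0.696]
ft_force: [-4.9, 1.7, 3.9]
width: 0.132
```

Run:
```python
from cw import *
A,s=cur();print(A.round(4),s['joint_positions'].round(2),s['t'],s['width'],s['ft_force'])
A,s=cur()
print('r',np.linalg.norm(A[:2,3]-CH))
plan([(*Q(-40,.289),5)])
print(np.linalg.inv(T(*Q(-20,.289)))@T(*Q(-24,.289)))
```

```text
[[-9.401e-01 -3.000e-04 -3.410e-01  6.378e-01]
 [ 3.410e-01  2.400e-03 -9.401e-01  2.902e-01]
 [ 1.100e-03 -1.000e+00 -2.200e-03  2.909e-01]
 [ 0.000e+00  0.000e+00  0.000e+00  1.000e+00]] [ 0.39  0.29  1.48  0.    1.37 -2.4 ] 66.2167 0.1322502775050844 [-4.9125028   1.7207042   3.92318902]
r 0.05695698973144399
5 x [-0.001, 0.003, 0.028, 0.006, 1.003, 0.004]   TOOFAST 0.10 1.00
[[ 9.97564050e-01  0.00000000e+00  6.97564737e-02  1.42503060e-04]
 [ 0.00000000e+00  1.00000000e+00  0.00000000e+00  0.00000000e+00]
 [-6.97564737e-02  0.00000000e+00  9.97564050e-01  4.08075371e-03]
 [ 0.00000000e+00  0.00000000e+00  0.00000000e+00  1.00000000e+00]]
```

>>> jog_arm --pt "0.001 0 0.0272 0 1 0" --pt "0.001 0 0.0272 0 1 0" --pt "0.001 0 0.0272 0 1 0" --pt "0.001 0 0.0272 0 1 0" --pt "0.001 0 0.0272 0 1 0" --pt "0.001 0 0.0272 0 1 0" --pt "0.001 0 0.0272 0 1 0" --pt "0.001 0 0.0272 0 1 0"

```text
t: 66.88
tool_pos: [0.6196, 0.2646, 0.291]
ee_rot: [-0.311, 0.311, 0.637, -0.634]
ft_force: [-2.7, 2.2, 1.5]
width: 0.136
```

```bash
cat >> cw.py <<'E'
def cwhere():
    A,s=cur();d=A[:2,3]-CH;print('phi %.1f r %.1f z %.4f yaw %.1f'%(np.degrees(np.arctan2(d[1],d[0])),1000*np.hypot(*d),A[2,3],np.degrees(np.arctan2(A[1,0],A[0,0]))),'w %.3f t %.2f'%(s['width'],s['t']),s['ft_force'].round(1),s['joint_positions'].round(2))
def marks(cam,name=None):
    p=grab(cam,name)
    for q in ('column_hub','wheel_pointer','rim_line'):
        print(cam,[(q,round(d['score'],2),w(p,d['xyz']).round(4),'ang %.1f'%np.degrees(np.arctan2(*(w(p,d['xyz'])[:2]-CH)[::-1]))) for d in viewer.mark_of(q,p)[:2]])
E
python3 - <<'E'
from cw import *
cwhere();marks('top');marks('scene','cw1')
E
```

```text
phi -51.3 r 56.9 z 0.2910 yaw 127.9 w 0.136 t 66.88 [-2.7  2.2  1.5] [ 0.37  0.23  1.55  0.    1.36 -1.87]
top [('column_hub', 0.65, array([0.5825, 0.3107, 0.3051]), 'ang 132.1')]
top [('wheel_pointer', 0.79, array([0.6503, 0.318 , 0.3036]), 'ang 7.8'), ('wheel_pointer', 0.55, array([ 0.3938, -0.2833, -0.002 ]), 'ang -107.8')]
top [('rim_line', 0.92, array([0.5744, 0.2515, 0.3062]), 'ang -99.5')]
scene [('column_hub', 0.62, array([0.5833, 0.3046, 0.3017]), 'ang -99.5'), ('column_hub', 0.35, array([ 0.5984, -0.2944, -0.0013]), 'ang -88.6')]
scene [('wheel_pointer', 0.69, array([0.65  , 0.3186, 0.3067]), 'ang 8.2')]
scene [('rim_line', 0.3, array([0.5741, 0.0949, 0.0974]), 'ang -92.6'), ('rim_line', 0.16, array([ 0.665 , -0.0084,  0.0943]), 'ang -75.7')]
```

>>> jog_arm --pt "0.001 0 0.0272 0 1 0" --pt "0.001 0 0.0272 0 1 0" --pt "0.001 0 0.0272 0 1 0" --pt "0.001 0 0.0272 0 1 0" --pt "0.001 0 0.0272 0 1 0" --pt "0.001 0 0.0272 0 1 0" --pt "0.001 0 0.0272 0 1 0" --pt "0.001 0 0.0272 0 1 0"

```text
t: 67.95
tool_pos: [0.5905, 0.2521, 0.2909]
ee_rot: [-0.473, 0.473, 0.527, -0.524]
ft_force: [-1.8, 2.6, 4.4]
width: 0.127
```

>>> jog_arm --pt "0.001 0 0.0272 0 1 0" --pt "0.001 0 0.0272 0 1 0" --pt "0.001 0 0.0272 0 1 0" --pt "0.001 0 0.0272 0 1 0" --pt "0.001 0 0.0272 0 1 0" --pt "0.001 0 0.0272 0 1 0" --pt "0.001 0 0.0272 0 1 0" --pt "0.001 0 0.0272 0 1 0"

```text
t: 68.62
tool_pos: [0.559, 0.257, 0.2909]
ee_rot: [-0.599, 0.6, 0.376, -0.373]
ft_force: [-2.6, -0.0, 4.6]
width: 0.129
```

>>> jog_arm --pt "0.001 0 0.0272 0 1 0" --pt "0.001 0 0.0272 0 1 0" --pt "0.001 0 0.0272 0 1 0" --pt "0.001 0 0.0272 0 1 0" --pt "0.001 0 0.0272 0 1 0" --pt "0.001 0 0.0272 0 1 0" --pt "0.001 0 0.0272 0 1 0" --pt "0.001 0 0.0272 0 1 0"

```text
t: 69.28
tool_pos: [0.5346, 0.278, 0.2909]
ee_rot: [-0.679, 0.68, 0.196, -0.194]
ft_force: [-2.9, -0.7, 5.0]
width: 0.131
```

Run:
```python
from cw import *
cwhere();marks('top','ct2');marks('scene','cw2')
```

```text
phi -147.9 r 58.3 z 0.2909 yaw 32.0 w 0.131 t 69.28 [-2.9 -0.7  5. ] [ 0.44  0.1   1.7  -0.    1.34 -0.12]
top []
top []
top [('rim_line', 0.5, array([0.5297, 0.3268, 0.3038]), 'ang 161.9')]
scene [('column_hub', 0.71, array([0.584 , 0.3076, 0.3023]), 'ang -91.2'), ('column_hub', 0.46, array([0.3739, 0.2897, 0.0162]), 'ang -174.8')]
scene [('wheel_pointer', 0.72, array([0.6482, 0.104 , 0.0957]), 'ang -72.6'), ('wheel_pointer', 0.62, array([0.6495, 0.3167, 0.3051]), 'ang 6.7')]
scene [('rim_line', 0.83, array([0.5272, 0.324 , 0.3047]), 'ang 165.2')]
```

View pics/cw2.png

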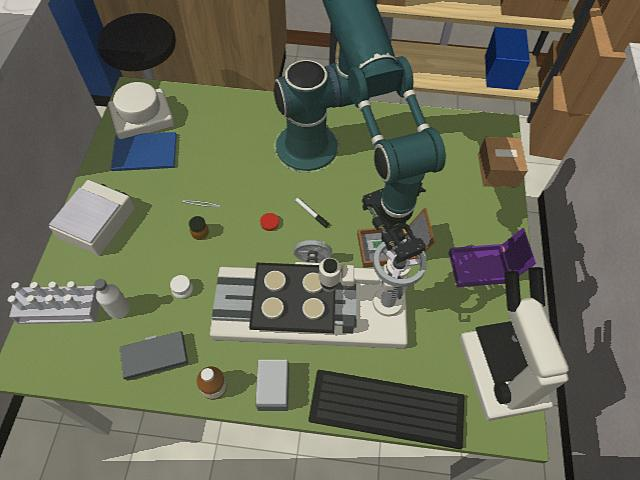

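>>> jog_arm --pt "0.001 0 0.0272 0 1 0" --pt "0.001 0 0.0272 0 1 0" --pt "0.001 0 0.0272 0 1 0" --pt "0.001 0 0.0272 0 1 0" --pt "0.001 0 0.0272 0 1 0" --pt "0.001 0 0.0272 0 1 0" --pt "0.001 0 0.0272 0 1 0" --pt "0.001 0 0.0272 0 1 0"

```text
t: 70.35
tool_pos: [0.5253, 0.309, 0.2909]
ee_rot: [-0.707, 0.707, 0.0, 0.001]
ft_force: [-5.1, -3.1, 6.5]
width: 0.132
```

>>> jog_arm --pt "0.001 0 0.0272 0 1 0" --pt "0.001 0 0.0272 0 1 0" --pt "0.001 0 0.0272 0 1 0" --pt "0.001 0 0.0272 0 1 0" --pt "0.001 0 0.0272 0 1 0" --pt "0.001 0 0.0272 0 1 0" --pt "0.001 0 0.0272 0 1 0" --pt "0.001 0 0.0272 0 1 0"

```text
t: 71.02
tool_pos: [0.534, 0.3402, 0.2909]
ee_rot: [0.68, -0.68, 0.195, -0.195]
ft_force: [-5.3, -2.1, 5.8]
width: 0.128
```

>>> jog_arm --pt "0.001 0 0.0272 0 1 0" --pt "0.001 0 0.0272 0 1 0" --pt "0.001 0 0.0272 0 1 0" --pt "0.001 0 0.0272 0 1 0" --pt "0.001 0 0.0272 0 1 0" --pt "0.001 0 0.0272 0 1 0" --pt "0.001 0 0.0272 0 1 0" --pt "0.001 0 0.0272 0 1 0"

```text
t: 71.68
tool_pos: [0.5579, 0.3618, 0.2909]
ee_rot: [0.6, -0.599, 0.375, -0.375]
ft_force: [-5.4, -2.5, 5.4]
width: 0.128
```

>>> jog_arm --pt "0.001 0 0.0272 0 1 0" --pt "0.001 0 0.0272 0 1 0" --pt "0.001 0 0.0272 0 1 0" --pt "0.001 0 0.0272 0 1 0" --pt "0.001 0 0.0272 0 1 0" --pt "0.001 0 0.0272 0 1 0" --pt "0.001 0 0.0272 0 1 0" --pt "0 0 0 0 0 0"

```text
t: 72.35
tool_pos: [0.5862, 0.3675, 0.2909]
ee_rot: [-0.491, 0.491, -0.509, 0.509]
ft_force: [-5.2, -1.0, 5.1]
width: 0.132
```

Run:
```python
from cw import *
cwhere();marks('top','ct2');marks('scene','cw2')
```

```text
phi 87.9 r 58.5 z 0.2909 yaw -92.0 w 0.132 t 72.35 [-5.2 -1.   5.1] [ 0.52  0.27  1.5  -0.    1.37  2.13]
top [('column_hub', 0.7, array([0.5824, 0.3094, 0.3028]), 'ang 165.9')]
top [('wheel_pointer', 0.6, array([0.6508, 0.317 , 0.3037]), 'ang 6.9')]
top [('rim_line', 0.75, array([0.6268, 0.349 , 0.305 ]), 'ang 43.1'), ('rim_line', 0.55, array([ 0.6021, -0.2907, -0.0009]), 'ang -88.3')]
scene [('column_hub', 0.87, array([0.5851, 0.3098, 0.3017]), 'ang 35.3')]
scene [('wheel_pointer', 0.92, array([0.6487, 0.3176, 0.3098]), 'ang 7.5')]
scene [('rim_line', 0.93, array([0.6255, 0.3451, 0.3072]), 'ang 41.0')]
```

View pics/cw2.png

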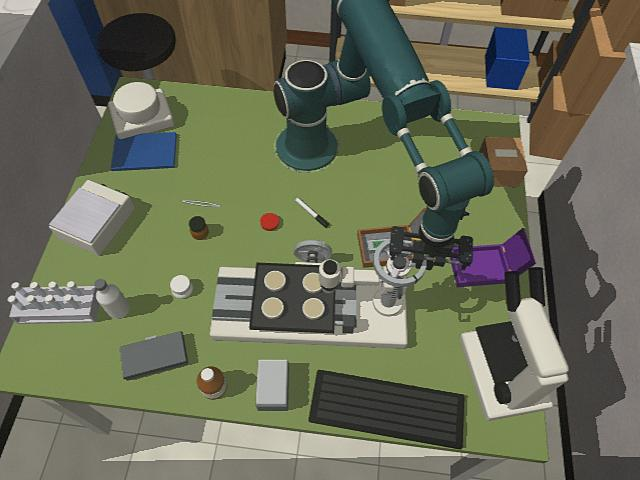

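>>> jog_arm --pt "0 0 0 0 0 0" --pt "0 0 0 0 0 0" --pt "0 0 0 0 0 0" --pt "0 0 0 0 0 0" --pt "0 -0.15 0 0 0 0" --pt "0 -0.15 0 0 0 0" --pt "0.001 0 -0.0272 0 -1 0" --pt "0.001 0 -0.0272 0 -1 0" --fingers 0.3

```text
t: 73.42
tool_pos: [0.5789, 0.368, 0.3366]
ee_rot: [0.528, -0.525, 0.471, -0.473]
ft_force: [-0.3, 0.5, -0.1]
width: 0.352
```

>>> jog_arm --pt "0.001 0 -0.0272 0 -1 0" --pt "0.001 0 -0.0272 0 -1 0" --pt "0.001 0 -0.0272 0 -1 0" --pt "0.001 0 -0.0272 0 -1 0" --pt "0.001 0 -0.0272 0 -1 0" --pt "0.001 0 -0.0272 0 -1 0" --pt "0.001 0 -0.0272 0 -1 0" --pt "0.001 0 -0.0272 0 -1 0"

```text
t: 74.08
tool_pos: [0.5479, 0.3552, 0.3339]
ee_rot: [0.637, -0.636, 0.308, -0.309]
ft_force: [-0.5, -0.0, 0.3]
width: 0.351
```

>>> jog_arm --pt "0.001 0 -0.0272 0 -1 0" --pt "0.001 0 -0.0272 0 -1 0" --pt "0.001 0 -0.0272 0 -1 0" --pt "0.001 0 -0.0272 0 -1 0" --pt "0.001 0 -0.0272 0 -1 0" --pt "0 0 0 0 0 0" --pt "0 0 0 0 0 0" --pt "0 0 0 0 0 0"

```text
t: 74.75
tool_pos: [0.5346, 0.3403, 0.3341]
ee_rot: [0.68, -0.679, 0.195, -0.195]
ft_force: [-0.4, 0.3, -0.7]
width: 0.346
```

Run:
```python
from cw import *
cwhere();marks('top','ct2');marks('scene','cw2');marks('wrist','cwr')
plan([(*Q(148,.289,yaw=-32),4)])
p=grab('top');f=p['frame'];cv2.imwrite('pics/ctz.png',cv2.resize(f[150:250,190:320],None,fx=5,fy=5,interpolation=cv2.INTER_CUBIC)[:,:,::-1])
print(proj(p,[[*CH,.304],[CH[0]+.071*np.cos(.0873),CH[1]+.071*np.sin(.0873),.303]])-[190,150])
```

```text
phi 147.6 r 58.5 z 0.3341 yaw -32.0 w 0.346 t 74.75 [-0.4  0.3 -0.7] [0.53 0.14 1.57 0.   1.42 1.09]
top [('column_hub', 0.79, array([0.5798, 0.3081, 0.3038]), 'ang -167.5')]
top [('wheel_pointer', 0.67, array([0.6509, 0.3193, 0.3047]), 'ang 8.8')]
top [('rim_line', 0.87, array([0.6294, 0.3492, 0.3055]), 'ang 41.6')]
scene [('column_hub', 0.85, array([0.5843, 0.3078, 0.3014]), 'ang -74.4')]
scene [('wheel_pointer', 0.83, array([0.6484, 0.3161, 0.3055]), 'ang 6.2')]
scene [('rim_line', 0.64, array([0.627 , 0.3468, 0.3034]), 'ang 41.3')]
wrist [('column_hub', 0.9, array([0.5851, 0.3095, 0.3019]), 'ang 21.6'), ('column_hub', 0.7, array([0.6512, 0.3177, 0.3014]), 'ang 7.4')]
wrist [('wheel_pointer', 0.73, array([0.6537, 0.3186, 0.3043]), 'ang 7.8'), ('wheel_pointer', 0.63, array([0.379 , 0.3029, 0.0048]), 'ang -178.3')]
wrist [('rim_line', 0.91, array([0.6282, 0.3446, 0.3033]), 'ang 38.9')]
4 x [0.0, 0.075, -0.0, -0.004, 0.003, 0.001] 
[[49.06238611 51.40062888]
 [47.57204561 20.37364846]]
```

View pics/cwr.png

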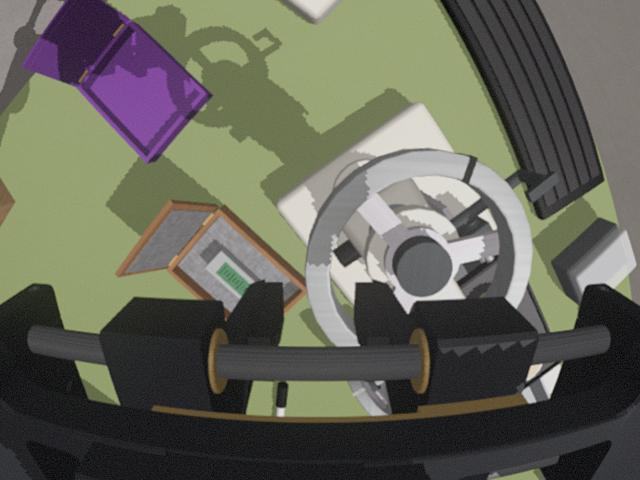

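View pics/ctz.png

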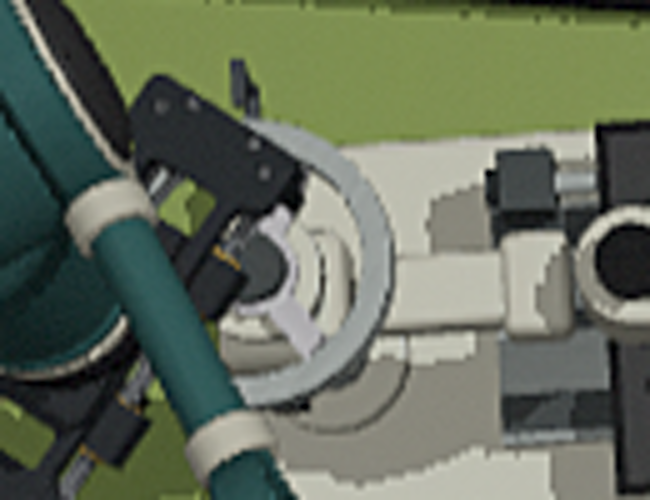

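>>> jog_arm --pt "0 0.075 0 0 0 0" --pt "0 0.075 0 0 0 0" --pt "0 0.075 0 0 0 0" --pt "0 0.073 0 0 0 0" --pt "0 0 0 0 0 0" --pt "0 0 0 0 0 0" --pt "0 0 0 0 0 0" --pt "0 0 0 0 0 0"

```text
t: 76.07
tool_pos: [0.5347, 0.3404, 0.2901]
ee_rot: [0.68, -0.679, 0.194, -0.195]
ft_force: [0.3, 0.3, 0.3]
width: 0.353
```

>>> jog_arm --pt "0 0 0 0 0 0" --pt "0 0 0 0 0 0" --pt "0 0 0 0 0 0" --pt "0 0 0 0 0 0" --pt "0 0 0 0 0 0" --pt "0 0 0 0 0 0" --pt "0 0 0 0 0 0" --pt "0 0 0 0 0 0" --fingers 1

```text
t: 76.73
tool_pos: [0.534, 0.3403, 0.29]
ee_rot: [0.68, -0.679, 0.195, -0.195]
ft_force: [-4.1, 0.1, 4.3]
width: 0.128
```

>>> jog_arm --pt "0.001 0 0.0272 0 1 0" --pt "0.001 0 0.0272 0 1 0" --pt "0.001 0 0.0272 0 1 0" --pt "0.001 0 0.0272 0 1 0" --pt "0.001 0 0.0272 0 1 0" --pt "0.001 0 0.0272 0 1 0" --pt "0 0 0 0 0 0" --pt "0 0 0 0 0 0"

```text
t: 77.4
tool_pos: [0.5513, 0.358, 0.29]
ee_rot: [0.625, -0.624, 0.332, -0.332]
ft_force: [-4.7, 0.6, 5.4]
width: 0.131
```

Run:
```python
from cw import *
cwhere();marks('top');marks('scene','cw2');marks('wrist','cwr')
```

```text
phi 123.7 r 58.9 z 0.2900 yaw -56.0 w 0.131 t 77.40 [-4.7  0.6  5.4] [0.54 0.2  1.58 0.   1.35 1.51]
top [('column_hub', 0.77, array([0.5823, 0.3103, 0.3022]), 'ang 143.1')]
top [('wheel_pointer', 0.65, array([0.6513, 0.3175, 0.3024]), 'ang 7.2')]
top [('rim_line', 0.72, array([0.6379, 0.3249, 0.3049]), 'ang 16.4')]
scene [('column_hub', 0.84, array([0.5866, 0.3066, 0.3011]), 'ang -42.0')]
scene [('wheel_pointer', 0.7, array([0.6509, 0.3167, 0.3059]), 'ang 6.5'), ('wheel_pointer', 0.4, array([0.3778, 0.2874, 0.0172]), 'ang -174.0')]
scene [('rim_line', 0.66, array([0.6384, 0.3259, 0.3015]), 'ang 17.2'), ('rim_line', 0.25, array([ 0.581 , -0.0142,  0.0922]), 'ang -90.5')]
wrist []
wrist [('wheel_pointer', 0.9, array([0.6538, 0.318 , 0.3016]), 'ang 7.3')]
wrist [('rim_line', 0.81, array([0.6357, 0.3242, 0.306 ]), 'ang 16.3')]
```

View pics/cwr.png

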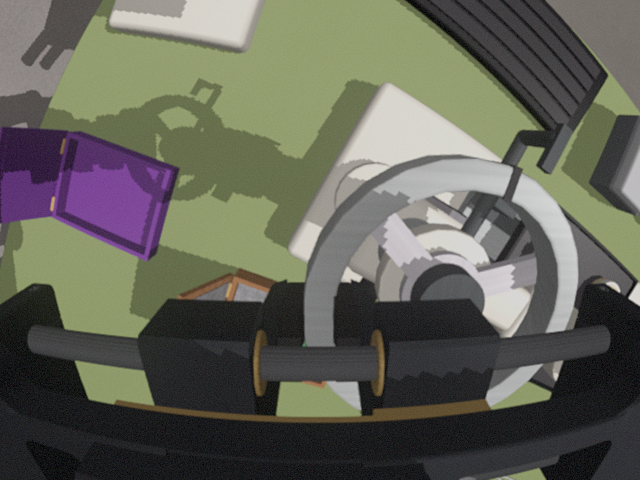

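>>> jog_arm --pt "0.001 0 0.0272 0 1 0" --pt "0.001 0 0.0272 0 1 0" --pt "0 0 0.0109 0 0.4 0" --pt "0 0 0 0 0 0" --pt "0 0 0 0 0 0" --pt "0 0 0 0 0 0" --pt "0 0 0 0 0 0" --pt "0 0 0 0 0 0"

```text
t: 78.67
tool_pos: [0.5597, 0.3626, 0.29]
ee_rot: [0.595, -0.594, 0.383, -0.383]
ft_force: [-5.4, -0.4, 4.8]
width: 0.129
```

Run:
```python
from cw import *
cwhere();marks('top');marks('scene','cw2');marks('wrist','cwr3')
f=cv2.imread('pics/cwr3.png');cv2.imwrite('pics/cwr3z.png',cv2.resize(f[100:300,380:620],None,fx=3,fy=3,interpolation=cv2.INTER_CUBIC))
```

```text
phi 114.4 r 58.8 z 0.2900 yaw -65.5 w 0.129 t 78.67 [-5.4 -0.4  4.8] [0.54 0.22 1.56 0.   1.36 1.68]
top [('column_hub', 0.72, array([ 0.6024, -0.2929, -0.0013]), 'ang -88.3'), ('column_hub', 0.58, array([0.5829, 0.3095, 0.3045]), 'ang 156.4')]
top [('wheel_pointer', 0.92, array([0.6518, 0.3173, 0.3072]), 'ang 7.0')]
top [('rim_line', 0.56, array([0.644 , 0.3162, 0.304 ]), 'ang 6.9')]
scene [('column_hub', 0.62, array([0.5849, 0.3094, 0.2991]), 'ang 22.2')]
scene [('wheel_pointer', 0.85, array([0.6493, 0.3149, 0.3068]), 'ang 5.2'), ('wheel_pointer', 0.32, array([ 0.6637, -0.006 ,  0.0961]), 'ang -75.8')]
scene [('rim_line', 0.85, array([0.6424, 0.3171, 0.3045]), 'ang 7.9')]
wrist [('column_hub', 0.49, array([ 0.6623, -0.0057,  0.0951]), 'ang -76.0')]
wrist [('wheel_pointer', 0.73, array([0.6522, 0.316 , 0.2994]), 'ang 5.8')]
wrist [('rim_line', 0.58, array([0.6372, 0.3129, 0.304 ]), 'ang 4.1')]
```

View pics/cwr3z.png

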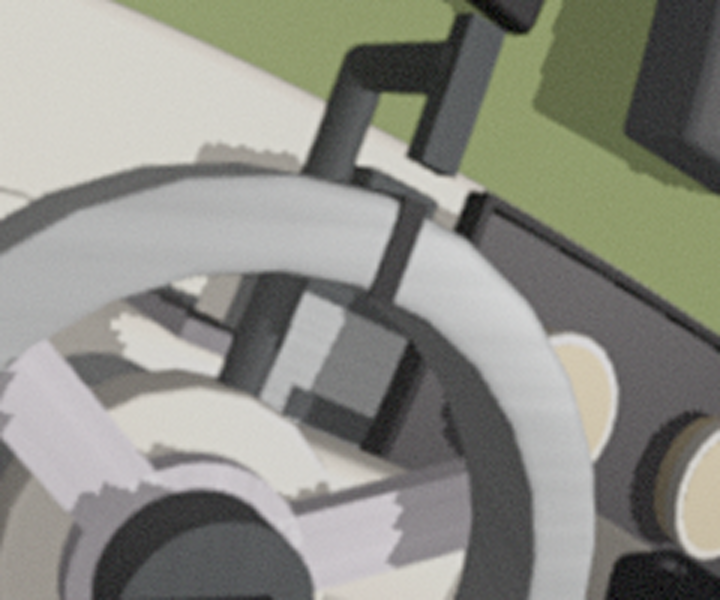

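>>> jog_arm --pt "0 0 0 0 0 0" --pt "0 0 0 0 0 0" --pt "0 0 0 0 0 0" --pt "0 0 0 0 0 0" --pt "0 0 0 0 0 0" --pt "0 -0.1 0 0 0 0" --pt "0 -0.2 0 0 0 0" --pt "0 -0.2 0 0 0 0" --fingers 0.3

```text
t: 79.93
tool_pos: [0.5591, 0.3619, 0.363]
ee_rot: [-0.594, 0.596, -0.383, 0.382]
ft_force: [0.2, 0.4, 0.7]
width: 0.349
```

>>> jog_arm --pt "0 -0.1 0 0 0 0" --pt "0 -0.1 0 0 0 0" --pt "0 0 0 0 0 0" --pt "0 0 0 0 0 0" --pt "0 0 0 0 0 0" --pt "0 0 0 0 0 0" --pt "0 0 0 0 0 0" --pt "0 0 0 0 0 0"

```text
t: 80.6
tool_pos: [0.5595, 0.3622, 0.393]
ee_rot: [-0.594, 0.595, -0.383, 0.383]
ft_force: [0.6, -0.2, -0.3]
width: 0.349
```

Run:
```python
from cw import *
from dishes import find
cwhere();marks('wrist','f_wrist')
find(('dish1','block','stage_top','jar','pot'))
f=cv2.imread('pics/f_wrist.png');cv2.imwrite('pics/f_wz.png',cv2.resize(f[60:300,330:640],None,fx=2.5,fy=2.5,interpolation=cv2.INTER_CUBIC))
```

```text
phi 114.8 r 58.6 z 0.3930 yaw -65.6 w 0.349 t 80.60 [ 0.6 -0.2 -0.3] [0.54 0.2  1.41 0.   1.54 1.68]
wrist [('column_hub', 0.87, array([0.5831, 0.3098, 0.3036]), 'ang 137.9')]
wrist []
wrist [('rim_line', 0.96, array([0.6375, 0.3124, 0.3081]), 'ang 3.7')]
scene dish1 0.96 [ 0.667 -0.008  0.098] [183 172 135]
scene dish1 0.71 [0.574 0.097 0.096] [185 173 137]
scene dish1 0.66 [ 0.335 -0.08   0.009] [176  52  39]
scene dish1 0.64 [ 0.58  -0.015  0.094] [184 171 135]
scene dish1 0.55 [0.649 0.1   0.094] [185 173 137]
scene block 0.54 [0.379 0.291 0.016] [154 158 156]
scene stage_top 0.59 [0.615 0.044 0.088] [67 67 63]
scene jar 0.62 [ 0.395 -0.287 -0.001] [75 57 29]
scene pot 0.95 [ 0.595 -0.297 -0.004] [212 211 202]
top dish1 0.74 [ 0.332 -0.078  0.004] [175  21  14]
top dish1 0.72 [ 0.661 -0.007  0.096] [174 165 130]
top dish1 0.65 [0.653 0.103 0.096] [173 165 130]
top dish1 0.6 [ 0.577 -0.015  0.097] [175 166 131]
top block 0.65 [0.378 0.292 0.014] [ 58 111  73]
top block 0.48 [ 0.577 -0.016  0.098] [175 166 131]
top jar 0.71 [ 0.392 -0.284 -0.   ] [31 31 34]
top jar 0.55 [0.644 0.316 0.306] [62 68 61]
top jar 0.54 [0.617 0.053 0.086] [62 61 62]
top pot 0.57 [ 0.6   -0.288 -0.   ] [189 192 190]
```

View pics/f_wz.png

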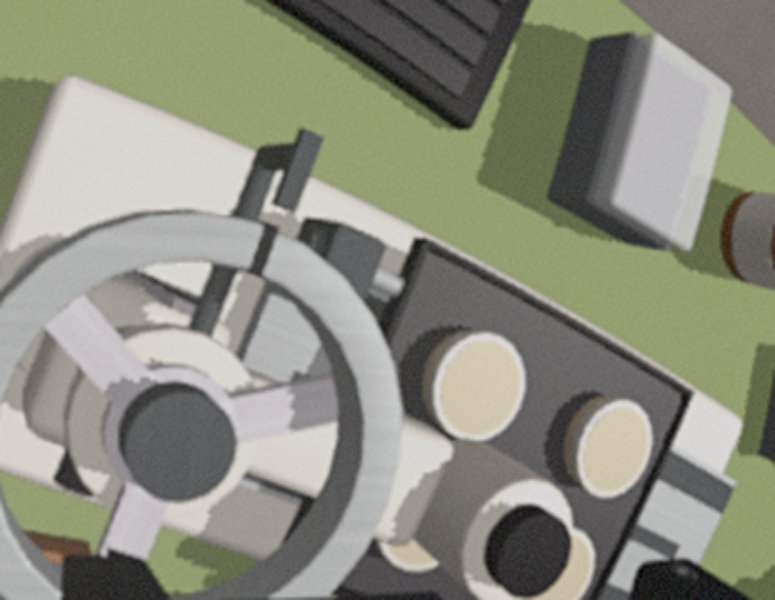

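View pics/last_scene.png

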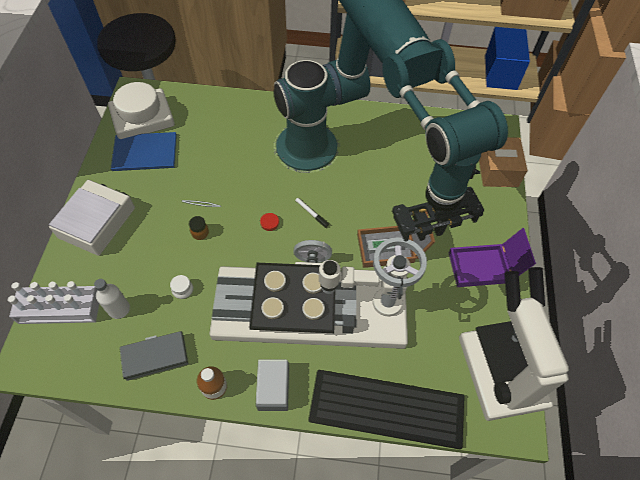

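Run:
```python
import cv2
f=cv2.imread('pics/f_wrist.png');cv2.imwrite('pics/f_wz2.png',cv2.resize(f[140:200,440:520],None,fx=9,fy=9,interpolation=cv2.INTER_CUBIC))
```

```text
(no output)
```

View pics/f_wz2.png

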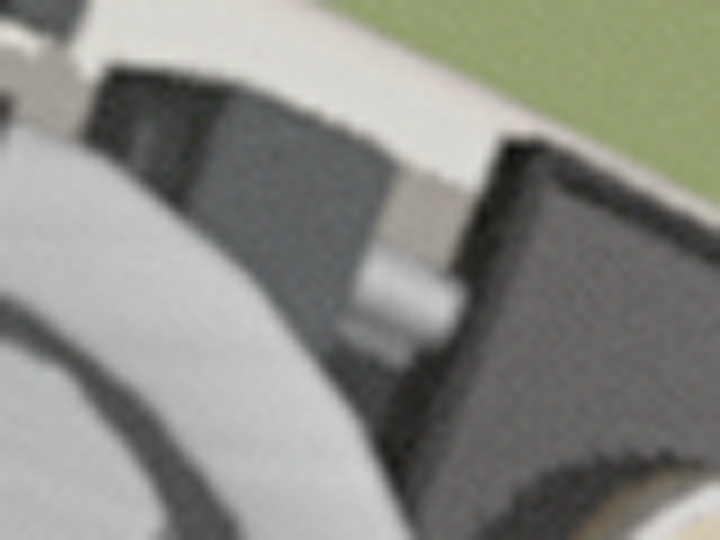

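The screw end touches the plate edge, the rim line points at the pointer, and the robot is clear of everything. I'm handing the job in.

```bash
python3 -c "
from plant import manip;print(manip.job_done())"
```

```text
the job is handed in; nothing more can be done
None
```

The job is done and handed in at about 81 s; no verdict was reported.

What I did, in order:
- **Block:** I put the calibration block back in the wooden case.
- **Dishes:** I laid the four dishes that were present flat on the stage plate. The red look-alike and the purple case were left alone.
- **Stage:** I wound the front handwheel in five strokes until it stalled at about 23 N.
- **Column wheel:** I cranked it clockwise about 290° until the rim line reached the pointer. It did not start at 0 but at roughly 0.9 rad.

Last checks:
- **Block:** it lies in the case, at about (0.378, 0.292).
- **Dishes:** the last scene view showed all four on the plate. The last top view reported only three; the fourth is partly under the head.
- **Stage:** close-ups from two sides show the stop screw touching the plate edge. The handwheel turns and the dish positions gave only about 106 mm of travel, not 110. The early pictures put the stage about 4–5 mm off its parked position at the start, which would explain this.
- **Column wheel:** the rim line is in line with the pointer in the close-up pictures. The networks put the line at 4–8° and the pointer at 5–7°, inside the 8.6° tolerance.
- **Jar and pot:** neither has moved.
- **Robot:** the gripper is open, well above the wheel and touching nothing.

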